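# Preload the spindle nut at the bottom of a robot base column

### The job

The spindle nut at the bottom of the aluminium column's deep bore has been left slack. Take the bigger T-handle socket wrench from the wooden rack, feel it down over the nut until it is fully home, tighten the nut clockwise until it has seated and snug it up to about 0.6 N m without ever going over 1.2 N m, then stand the wrench upright in its rack again. Press and guide the wrench gently, and leave the nut tight and everything else on the table alone.

Things in the scene. Friction and masses are not known exactly. Their poses are not given: they have to be found in the camera images.
- wrench: The bigger T-handle socket wrench, steel, black handle, 0.38 kg (up to a quarter more or less), standing socket down in either rack hole. Origin: centre of the socket's mouth (lower end); z runs up the shaft. Socket 34 mm outside over the lowest 38 mm, its hole a hexagon 25.5 mm across flats, 26 mm deep, two walls facing own +x and -x; shaft 14 mm.
- wrench_handle (a point): Centre of the bigger wrench's handle, 158 mm above its mouth; same axes as the wrench. The handle is a flat-sided bar along own y: 110 mm long (y), 18 mm wide (x), 22 mm high (z). Grip it across the 18 mm, straight above the shaft, with about 60 N.
- small_wrench: The smaller T-handle wrench, in the other rack hole (handle 80 x 15 x 19 mm, centred 118 mm above its mouth; socket 26 mm outside, 17 mm across flats: too small for the nut). Origin: centre of its mouth. Leave it.
- rack: Plywood block 84 (x) x 220 (y) x 62 mm high, fixed, with two round holes 40 mm wide at own y = -65 and +65 mm, chamfered 3 mm at the mouth, 50 mm deep (their floor 12 mm above the table). Origin: centre of its underside.
- hole_a (a point): Centre of the floor of the rack hole at own y = -65 mm, 12 mm above the table.
- hole_b (a point): Centre of the floor of the rack hole at own y = +65 mm, 12 mm above the table.
- housing: Base joint of a tabletop robot, fixed: round aluminium column (flange 84 mm across, top 120 mm above the table, six screw heads 4 mm high around the bore) on a 165 x 130 x 12 mm plate, a gearmotor up to 63 mm high on its +x side. Origin: on the bore's axis, at table height. The bore is upright and 38 mm wide.
- bore_mouth (a point): Centre of the bore's mouth, 120 mm above the table; the mouth has a 4 mm, 45 degree lead-in.
- nut_seat (a point): Point on the bore's axis on the washer under the nut, 24 mm above the table, 96 mm below the mouth. The nut stands on it: a steel hexagon 24 mm across flats, 12 mm high, then a 2 mm round chamfer; its stud ends 19 mm above the washer. This point does not tell which way the flats point. A socket out of step rests with its mouth 12 mm above the washer; one fully home, on the washer.
- nut (a joint): Turn of the nut on its shaft, rad, growing clockwise from above (tightening). It starts slack at 0.7 to 1.2, takes about 0.25 N m to run (a stiff locknut), and is seated, at a hard stop, at 2.0. It does not tell which way the flats point.
- shaft (a joint): Twist of the shaft that carries the nut, rad, clockwise from above; 0 at rest. Held by the worm gear, it winds up like a spring of 6 N m per rad, so it shows the torque on the nut: 0.07 is 0.42 N m, 0.1 is 0.6 N m, 0.2 is 1.2 N m.
- servo: Black hobby servo, 54 x 20 x 43 mm, standing on the table; origin centre of its underside. Leave it.
- bearing: Steel bearing ring, 64 mm across, 13 mm high; origin centre of its underside. Leave it.
- multimeter: Handheld multimeter lying flat, 150 x 75 x 45 mm; origin centre of its underside. Leave it.
- parts_tray: Clear divided tray of screws, 140 x 200 x 45 mm; origin centre of its underside. Leave it.
- screwdriver: Screwdriver lying on the table; origin at its middle. Leave it.
- spool: Filament spool lying flat, 160 mm across, 58 mm high; origin centre of its underside. Leave it.
Mind the look-alikes: they are no part of the job. What is shaped like the wrench but pink is not meant.

How it is judged:
By the outcome, as a careful person would: the job done as asked, in the order asked, and still so for the second after the job is handed in, with the robot touching nothing.
It also fails if it takes over 61 s, if anything falls off the work surface, if the arm or the gripper's body presses on something with over 40 N, if the wrist force passes 120 N, or if a joint passes its speed limit or range.

### The arm

A 6-joint arm with a two-finger parallel gripper is mounted at the origin on the work surface. World frame = base frame: x ahead of the robot, y to its left, z up, the work surface at z = 0. Lengths are in m, angles in rad, forces in N, time in s.
With the tool pointing down it reaches from about 0.35 to 0.975 m from the base axis. Payload 4.9 kg.
Tool frame: the origin (TCP) lies midway between the tips of the shut fingers; the grasp point (between the pads) lies manip.grip_depth behind it (manip.grip_depth is the distance from the TCP to the grasp point, in m); z points along the fingers, x is the direction in which the jaws open and shut, and the axes are right-handed (so a half turn about z gives the same grasp; the last joint's range is limited). The gripper opens to 85 mm and grips with 20 to 120 N. Pads are 22 mm wide; open, the fingers measure 114 mm over their backs; the gripper's body (76 mm by 85 mm) begins 54 mm behind the grasp point. The pads swing forward as they close: fully open they stand 13 mm farther back than shut.
Start: joints at [-1.402, 0.053, 1.613, -0, 1.476, -0.119], TCP at [0.177, -0.599, 0.231] pointing down, gripper open.
Joint ranges: [-3.01, 3.01], [-1.01, 2.22], [0.06, 2.58], [-1.02, 4.17], [0.09, 2.62], [-3.14, 3.14]. Speed limits (rad/s): [2.57, 2.57, 3.14, 3.14, 3.14, 3.14].

### API

Orientations are given as a unit quaternion [w, x, y, z].
In Python, from plant import state, grab_frame, ticket, manip gives the robot as it stands.
- The arm moves only by the tool carry_out, never from a script. Its argument "moves" is a list that holds one entry, the list of rows, each a list of 7 numbers: the turn, a rotation vector about the tool's x, y, z each as a share of 5 degrees, from -1 to 1, then the shift along the tool's x, y, z each as a share of 0.04 m, from -1 to 1, then the gripper command: -1 is shut, 1 is fully open, values between are in proportion. A call has 1 to 8 rows; each row shifts and turns the commanded pose from where the row before left it, along the tool's axes as they then stand; what a row does not reach is not made up. A row lasts 1/12 s, in which the tool goes at most 41.7 mm and 7.16 degrees, less where a joint would pass 70% of its speed; a pose out of reach is approached as far as the arm can. A call with a number of a shift or a turn outside -1 to 1 is refused whole. A call with a gripper value outside its range is refused whole. The fingers move at their own pace and stop on an object; the grip force is fixed at half the most. Time passes only in rows, so rows that do not move let the fingers close. It gives the time, the measured TCP pose, the force and the opening at its end, in the units of the state.
- state(): the state, without advancing time (a new reading comes with each control period).
- grab_frame(name): name is "side" or "top" or "wrist"; returns a dict with "frame" (420x560x3 uint8, red, green, blue), "z_map" (420x560 float32, m along the optical axis (not along the pixel's ray), 0 where there is no reading), "K" (3x3 intrinsics, pixels), "world_from_camera" (4x4, takes a point from camera to world coordinates); the wrist camera has in their place "hand_eye" (4x4, takes a point from camera to tool coordinates, whose origin is the TCP and whose axes are the tool frame's). Camera axes: x right, y down, z forward; pixel columns grow to the right and rows downward; lengths in m; the calibration is good to about 2 mm. A picture is of the moment at which its call begins: read the wrist's pose just before it.
- ticket.job_done(): hands the job in, once; it reports no verdict.
The state is a dict: "time": time; "joint_pos": joint angles; "joint_vel": joint speeds; "joint_efforts": joint torques, N m; "tool_pos": TCP position; "tool_rot": TCP orientation; "contact_force": force on the tool from outside, world axes, zero at the start; "ft_torque": the same for the moment, N m; "gripper_width": opening from 0.0 (shut) to 1.0 (fully open).
Only numpy, scipy, OpenCV 4.12 (cv2) and the standard library are available. Lean on these libraries where they do the work, as an engineer would, in place of code of your own. Each camera call takes 0.05 s, during which the arm holds its last target.

## Working session

There is one attempt and no reset: what is moved stays moved. The work goes in short steps, Python scripts to look and compute and a tool call to move; the robot and the scene stay as the last step left them, time stands still between calls to the robot, and variables do not carry over. Pictures are saved under pics/ and viewed, and the job is handed in when it is done.

Besides the shell and the picture viewer there is one more tool, called after "Request:" as name(argument=value, ...), one argument or row to a line, values as JSON. carry_out: Moves the arm, as the interface text tells. Shift numbers are shares of 0.04 m and turn numbers shares of 5 degrees, none past 1 either way. Its arguments: {"type":"object","properties":{"moves":{"type":"array"}},"required":["moves"]}

```bash
ls; mkdir -p pics
cat > h.py <<'E'
import numpy as np, cv2
from plant import state, grab_frame, ticket, manip
E
python3 - <<'E'
from h import *
s=state(); print({k:np.round(v,3) for k,v in s.items()}); print(manip.grip_depth, [a for a in dir(manip) if a[0]!='_'])
for n in ["side","top","wrist"]:
    f=grab_frame(n); np.savez(f"pics/{n}0.npz",**f)
    cv2.imwrite(f"pics/{n}0.png",f["frame"][:,:,::-1]); print(n,np.round(f["K"],1).tolist(),np.round(f.get("world_from_camera",f.get("hand_eye")),3).tolist())
E
```

```text
pics
{'time': np.float64(0.0), 'joint_pos': array([-1.402,  0.053,  1.614, -0.   ,  1.476, -0.119]), 'joint_vel': array([-0.001,  0.   , -0.001, -0.   , -0.   ,  0.001]), 'joint_efforts': array([-1.0000e-03, -3.9369e+01, -3.7018e+01, -0.0000e+00,  7.0000e-03,
        0.0000e+00]), 'tool_pos': array([ 0.177, -0.599,  0.23 ]), 'tool_rot': array([-0.001,  0.801, -0.598, -0.001]), 'contact_force': array([0.235, 0.318, 0.361]), 'ft_torque': array([-0.028,  0.084, -0.002]), 'gripper_width': np.float64(0.998)}
0.0187 ['IKError', 'grip_depth']
side [[525.8, 0.0, 285.3], [0.0, 525.8, 205.9], [0.0, 0.0, 1.0]] [[-0.797, -0.303, 0.522, -0.211], [-0.604, 0.423, -0.676, 1.028], [-0.016, -0.854, -0.52, 0.89], [0.0, 0.0, 0.0, 1.0]]
top [[473.6, 0.0, 276.6], [0.0, 473.6, 204.5], [0.0, 0.0, 1.0]] [[-0.012, -0.981, 0.192, 0.315], [-1.0, 0.009, -0.017, 0.018], [0.015, -0.192, -0.981, 1.503], [0.0, 0.0, 0.0, 1.0]]
wrist [[371.2, 0.0, 280.0], [0.0, 371.2, 222.0], [0.0, 0.0, 1.0]] [[1.0, 0.0, 0.001, 0.001], [-0.001, 0.961, 0.278, -0.071], [-0.001, -0.278, 0.961, -0.143], [0.0, 0.0, 0.0, 1.0]]
```

View pics/side0.png

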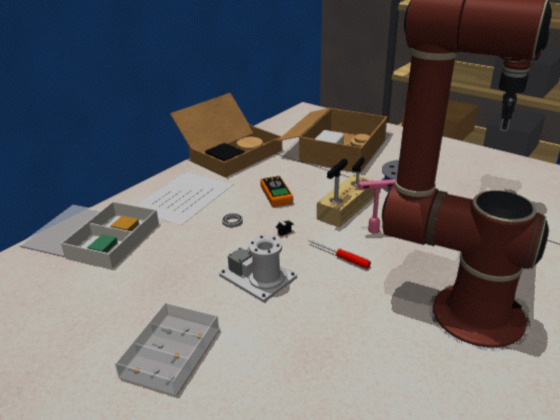

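View pics/top0.png

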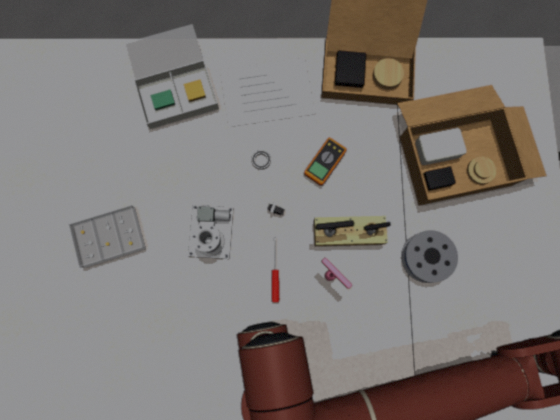

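View pics/wrist0.png

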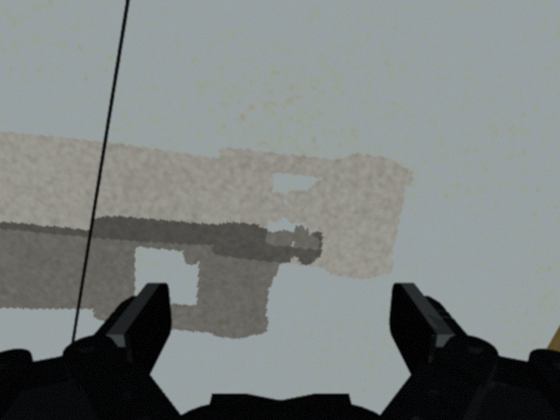

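In the top view, the candidates are the long black T-handle at (334,226), the shorter black one at (377,226) and a pink one at (337,273). The long black one in the left rack hole fits the description. The housing bore is at about (206,237). I'll crop in close and measure.

```bash
cat >> h.py <<'E'
def pt(f,u,v,z=None,W=None):
    W=f["world_from_camera"] if W is None else W; K=f["K"]
    d=np.array([(u-K[0,2])/K[0,0],(v-K[1,2])/K[1,1],1.])
    R,t=W[:3,:3],W[:3,3]
    if z is None: s=f["z_map"][int(round(v)),int(round(u))]
    else: s=(z-t[2])/(R@d)[2]
    return t+s*(R@d)
def cloud(f,W=None):
    W=f["world_from_camera"] if W is None else W; K=f["K"]
    h,w=f["z_map"].shape; u,v=np.meshgrid(np.arange(w),np.arange(h))
    z=f["z_map"]; P=np.stack([(u-K[0,2])/K[0,0]*z,(v-K[1,2])/K[1,1]*z,z],-1)
    return P@W[:3,:3].T+W[:3,3]
E
python3 - <<'E'
from h import *
for n,b in [("top",(300,180,400,310)),("side",(310,150,410,240)),("top",(180,195,250,265))]:
    f=dict(np.load(f"pics/{n}0.npz")); x0,y0,x1,y1=b
    c=f["frame"][y0:y1,x0:x1,::-1]; c=cv2.resize(c,None,fx=6,fy=6,interpolation=cv2.INTER_CUBIC) if x1-x0<=90 or n=="side" else cv2.resize(c,None,fx=4.5,fy=4.5,interpolation=cv2.INTER_CUBIC)
    cv2.imwrite(f"pics/crop_{n}_{x0}.png",c)
f=dict(np.load("pics/top0.npz")); P=cloud(f)
g=f["frame"].astype(int); 
for nm,(x0,y0,x1,y1) in dict(big=(310,212,357,240),small=(360,212,395,240)).items():
    p=P[y0:y1,x0:x1].reshape(-1,3); c=g[y0:y1,x0:x1].reshape(-1,3).max(1)
    m=(c<60)&(p[:,2]>0.1); q=p[m]
    print(nm,m.sum(),"zmax/med",q[:,2].max(),np.median(q[:,2]))
    mk=((g.max(2)<60)&(P[...,2]>0.1)); mm=np.zeros_like(mk);mm[y0:y1,x0:x1]=mk[y0:y1,x0:x1]
    cn=max(cv2.findContours(mm.astype(np.uint8),0,2)[0],key=cv2.contourArea); r=cv2.minAreaRect(cn);print(r, "ctr z.18",pt(f,*r[0],z=0.181 if nm=='big' else .139))
    bx=cv2.boxPoints(r); print([np.round(pt(f,*b,z=0.181 if nm=='big' else .139),3).tolist() for b in bx])
# flange
y0,x0,y1,x1=200,180,265,250
m=np.zeros(P.shape[:2],bool); m[y0:y1,x0:x1]=np.abs(P[y0:y1,x0:x1,2]-0.12)<0.006
q=P[m]; print("flange",m.sum(),q.mean(0),q.min(0),q.max(0)); 
cn=max(cv2.findContours(m.astype(np.uint8),0,1)[0],key=cv2.contourArea); e=cv2.fitEllipse(cn); print(e,pt(f,*e[0],z=.12))
# rack
m=np.zeros(P.shape[:2],bool); m[205:255,305:400]=np.abs(P[205:255,305:400,2]-0.062)<0.008
cn=max(cv2.findContours(m.astype(np.uint8),0,1)[0],key=cv2.contourArea); r=cv2.minAreaRect(cn); print("rack",r,[np.round(pt(f,*b,z=.062),3).tolist() for b in cv2.boxPoints(r)],pt(f,*r[0],z=.062))
E
```

```text
big 215 zmax/med 1.502811781100397 0.18033914899019798
((334.1589050292969, 226.00961303710938), (7.484961986541748, 38.10525894165039), 83.9909896850586) ctr z.18 [ 0.51025467 -0.16684177  0.181     ]
[[0.516, -0.112, 0.181], [0.526, -0.22, 0.181], [0.505, -0.221, 0.181], [0.495, -0.114, 0.181]]
small 117 zmax/med 1.502811781100397 0.13796682417741168
((376.57696533203125, 226.1154022216797), (5.581562519073486, 25.427120208740234), 82.87498474121094) ctr z.18 [ 0.51490994 -0.29675124  0.139     ]
[[0.519, -0.259, 0.139], [0.527, -0.333, 0.139], [0.511, -0.335, 0.139], [0.502, -0.26, 0.139]]
flange 491 [0.49069408 0.2044656  0.12011939] [0.44926366 0.16349099 0.11400942] [0.53260906 0.24613087 0.12583523]
((204.98109436035156, 237.0183563232422), (27.654844284057617, 28.335853576660156), 45.56019973754883) [0.49047445 0.20491163 0.12      ]
rack ((350.83026123046875, 229.8364715576172), (27.513803482055664, 71.95063781738281), 88.93909454345703) [[0.557, -0.124, 0.062], [0.559, -0.347, 0.062], [0.474, -0.344, 0.062], [0.472, -0.123, 0.062]] [ 0.51542925 -0.23447567  0.062     ]
```

View pics/crop_top_300.png

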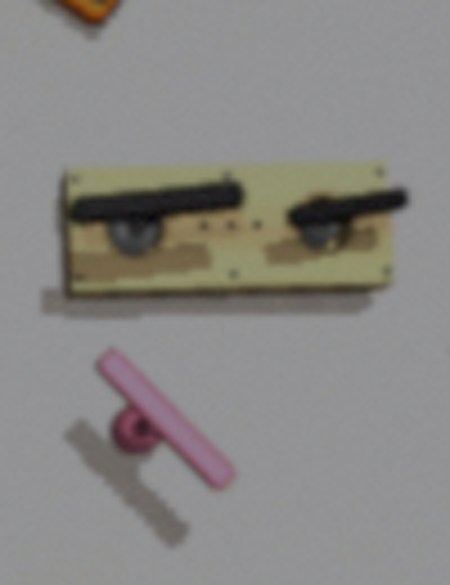

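View pics/crop_side_310.png

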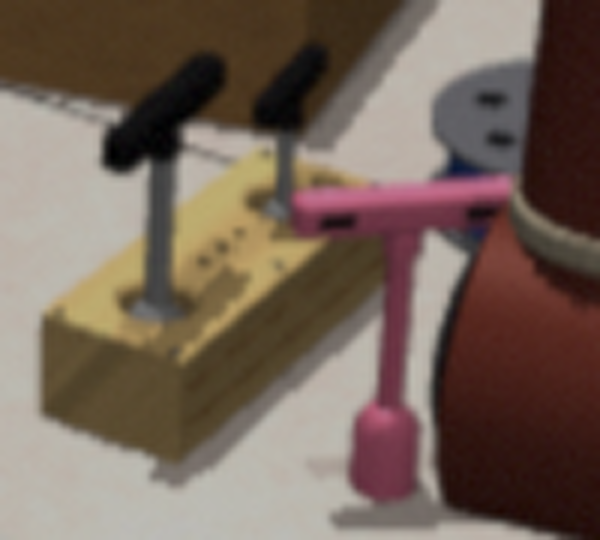

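View pics/crop_top_180.png

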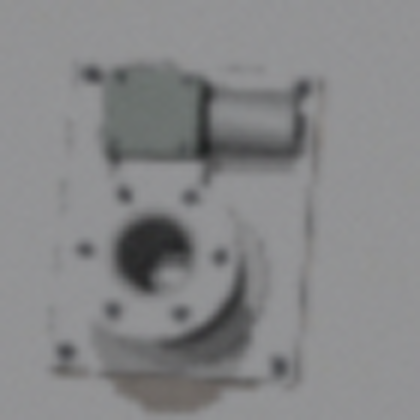

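The crops confirm it: the long black wrench is in the left rack hole, centred at about (0.510, -0.167) with its handle top at 0.181 m as it should be. The small wrench is to its right and the pink T stands on the table. Before grasping, I'll turn the tool and look down the bore.

Request:
carry_out(
  moves=[
    [[0,0,-1,0,0,0,1],[0,0,-1,0,0,0,1],[0,0,-1,0,0,0,1],[0,0,-1,0,0,0,1],[0,0,-1,0,0,0,1],[0,0,-1,0,0,0,1],[0,0,-1,0,0,0,1],[0,0,-1,0,0,0,1]],
  ],
)

```text
time: 0.82
tool_pos: [0.1774, -0.599, 0.2308]
tool_rot: [-0.0, 0.958, -0.286, -0.0]
contact_force: [-0.5, 0.1, 0.2]
gripper_width: 0.997
```

Request:
carry_out(
  moves=[
    [[0,0,-0.97,0,0,0,1],[0,0,-0.97,0,0,0,1],[0,0,-0.97,0,0,0,1],[0,0,-0.97,0,0,0,1],[0,0,-0.97,0,0,0,1],[0,0,-0.97,0,0,0,1],[0,0,-0.97,0,0,0,1],[0,0,-0.97,0,0,0,1]],
  ],
)

```text
time: 1.48
tool_pos: [0.1773, -0.599, 0.2308]
tool_rot: [-0.0, 0.999, 0.048, -0.0]
contact_force: [0.4, -0.2, 0.4]
gripper_width: 1.005
```

```bash
cat >> h.py <<'E'
from scipy.spatial.transform import Rotation as Ro
def pose(s=None):
    s=s or state(); q=np.array(s["tool_rot"]); R=Ro.from_quat(q[[1,2,3,0]]).as_matrix(); return np.array(s["tool_pos"]),R
def go(target,yaw=None):
    p,R=pose(); x=R[:,0]; cur=np.degrees(np.arctan2(x[1],x[0]))
    d=R.T@(np.array(target)-p); print("pos",p.round(4),"yaw",cur.round(2),"tilt",np.degrees(R[:2,2]).round(2)); print("shift total shares",(d/0.04).round(3),"rows>=",np.ceil(np.linalg.norm(d)/.04))
    if yaw is not None: print("turn z shares total",round(-((yaw-cur+180)%360-180)/5,3))
E
python3 - <<'E'
from h import *
s=state(); print(s["joint_pos"].round(3),s["time"]); go([0.484,0.134,0.17])
E
```

```text
[-1.402  0.053  1.614  0.     1.476 -1.498] 1.4833
pos [ 0.1773 -0.599   0.2308] yaw 5.53 tilt [-0.01  0.05]
shift total shares [  9.396 -17.5     1.534] rows>= 20.0
```

Request:
carry_out(
  moves=[
    [[0,0,0,0.405,-0.728,0,1],[0,0,0,0.405,-0.728,0,1],[0,0,0,0.405,-0.728,0,1],[0,0,0,0.405,-0.728,0,1],[0,0,0,0.405,-0.728,0,1],[0,0,0,0.405,-0.728,0,1],[0,0,0,0.405,-0.728,0,1],[0,0,0,0.405,-0.728,0,1]],
  ],
)

```text
time: 2.15
tool_pos: [0.2852, -0.3537, 0.2309]
tool_rot: [-0.0, 0.999, 0.046, -0.0]
contact_force: [0.6, -0.6, 0.8]
gripper_width: 1.0
```

Request:
carry_out(
  moves=[
    [[0,0,0,0.405,-0.728,0,1],[0,0,0,0.405,-0.728,0,1],[0,0,0,0.405,-0.728,0,1],[0,0,0,0.405,-0.728,0,1],[0,0,0,0.405,-0.728,0,1],[0,0,0,0.405,-0.728,0,1],[0,0,0,0.405,-0.728,0,1],[0,0,0,0.405,-0.728,0,1]],
  ],
)

```text
time: 2.82
tool_pos: [0.3927, -0.1098, 0.2312]
tool_rot: [0.0, 0.999, 0.046, 0.0]
contact_force: [0.9, -1.3, -0.9]
gripper_width: 0.999
```

Request:
carry_out(
  moves=[
    [[0,0,0,0.405,-0.728,0.19,1],[0,0,0,0.405,-0.728,0.19,1],[0,0,0,0.405,-0.728,0.19,1],[0,0,0,0.405,-0.728,0.19,1],[0,0,0,0.405,-0.728,0.19,1],[0,0,0,0.405,-0.728,0.19,1],[0,0,0,0.405,-0.728,0.19,1],[0,0,0,0.405,-0.728,0.19,1]],
  ],
)

```text
time: 3.48
tool_pos: [0.5002, 0.1343, 0.1698]
tool_rot: [0.0, 0.999, 0.046, -0.0]
contact_force: [0.2, -0.8, 0.3]
gripper_width: 0.998
```

```bash
cat >> h.py <<'E'
def wgrab(name):
    p,R=pose(); f=grab_frame("wrist"); T=np.eye(4);T[:3,:3]=R;T[:3,3]=p; W=T@f["hand_eye"]
    f["W"]=W; np.savez(f"pics/{name}.npz",**f); cv2.imwrite(f"pics/{name}.png",f["frame"][:,:,::-1]); return f,W
E
python3 - <<'E'
from h import *
go([0.497,0.134,0.17])
f,W=wgrab("bore1"); print(W[:3,3])
c=f["frame"][50:180,215:345,::-1]; c=cv2.resize(c,None,fx=4.5,fy=4.5,interpolation=cv2.INTER_CUBIC)
c=cv2.convertScaleAbs(c,alpha=1.5); cv2.imwrite("pics/bore1c.png",c)
E
```

```text
pos [0.5002 0.1343 0.1698] yaw 5.32 tilt [-0.02 -0.01]
shift total shares [-0.081 -0.001 -0.005] rows>= 1.0
[0.4938315  0.20395192 0.31245788]
```

View pics/bore1.png

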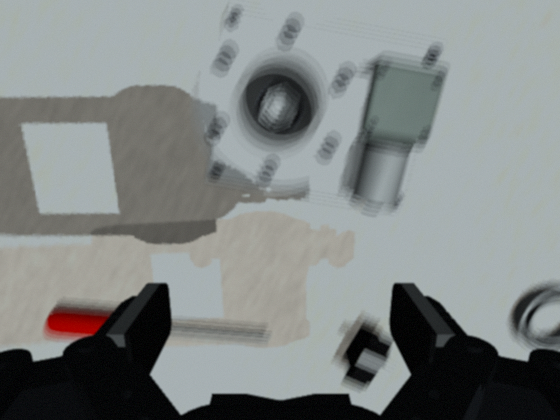

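View pics/bore1c.png

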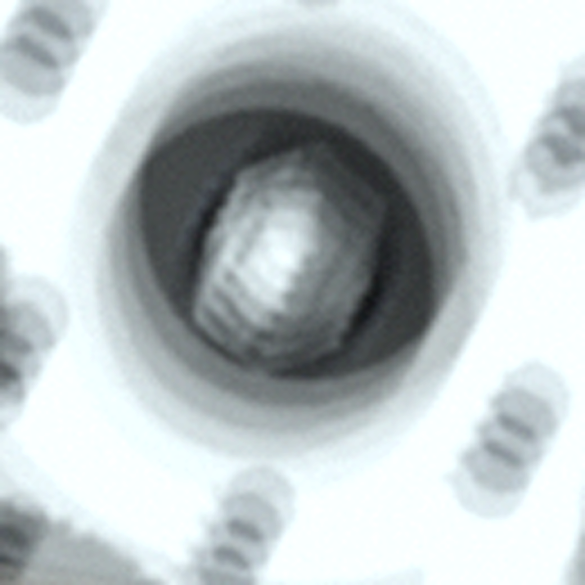

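That shot has motion blur: the nut shows at (281,104) but smeared. I'll go a little lower, settle, and retake it.

Request:
carry_out(
  moves=[
    [[0,0,0,-0.08,0,0.4,1],[0,0,0,0,0,0,1],[0,0,0,0,0,0,1],[0,0,0,0,0,0,1]],
  ],
)

```text
time: 3.87
tool_pos: [0.4969, 0.1318, 0.1548]
tool_rot: [0.0, 0.999, 0.046, 0.0]
contact_force: [0.7, 0.2, 0.4]
gripper_width: 1.001
```

Run:
```python
from h import *
f,W=wgrab("bore2"); print(W[:3,3])
c=f["frame"][50:180,215:345,::-1]; c=cv2.resize(c,None,fx=4.5,fy=4.5,interpolation=cv2.INTER_CUBIC)
c=cv2.convertScaleAbs(c,alpha=1.5); cv2.imwrite("pics/bore2c.png",c)
P=cloud(f,W)
m=np.abs(P[...,2]-.12)<.004
u,v=np.meshgrid(np.arange(560),np.arange(420))
mm=(m&(v<200)&(u>180)&(u<380)).astype(np.uint8)
cn=max(cv2.findContours(mm,0,1)[0],key=cv2.contourArea); 
q=np.array([pt(f,*c[0],z=.12,W=W)[:2] for c in cn]); 
e=cv2.fitEllipse(cn); print("flange outer",e,pt(f,*e[0],z=.12,W=W)[:2], q.min(0),q.max(0))
print("bore z at ctr col:",np.round(P[70:150:8,280,2],3))
```

```text
[0.49053493 0.20151521 0.297454  ]
flange outer ((280.69866943359375, 101.63137817382812), (183.00009155273438, 191.64317321777344), 0.23868624866008759) [0.49033684 0.20704149] [0.44871301 0.16234149] [0.53246939 0.24600294]
bore z at ctr col: [0.096 0.049 0.023 0.036 0.043 0.043 0.043 0.039 0.023 0.064]
```

View pics/bore2c.png

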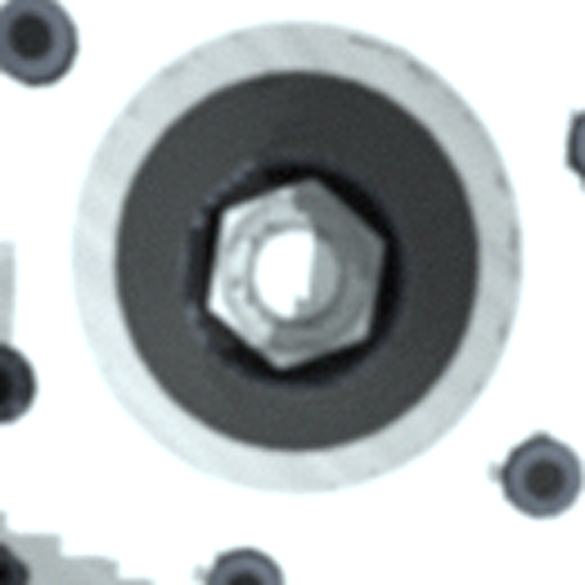

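Run:
```python
from h import *
f=dict(np.load("pics/bore2.npz")); W=f["W"]; P=cloud(f,W)
sub=cv2.resize(f["frame"][50:180,215:345],None,fx=4,fy=4,interpolation=cv2.INTER_CUBIC); g=cv2.cvtColor(sub,cv2.COLOR_RGB2GRAY)
up=lambda p:((p[0]+.5)/4-.5+215,(p[1]+.5)/4-.5+50)
print(np.round(g[::26,260]), g[260,::26])
# bore inner disc: dark or nut, threshold
for thr,nm,z,r in [(75,"inner",.116,19)]:
    m=(g<thr).astype(np.uint8); cs=cv2.findContours(m,cv2.RETR_EXTERNAL,1)[0]
    c=max(cs,key=lambda c:cv2.contourArea(c) if cv2.pointPolygonTest(c,(265,232),False)>=0 else 0)
    q=np.array([pt(f,*up(p[0]),z=z,W=W)[:2] for p in c])
    A=np.c_[2*q,np.ones(len(q))]; s=np.linalg.lstsq(A,(q**2).sum(1),rcond=None)[0]; rr=np.sqrt(s[2]+s[0]**2+s[1]**2); print(nm,s[:2],rr, np.std(np.linalg.norm(q-s[:2],axis=1)))
    inner=np.zeros_like(g); cv2.drawContours(inner,[c],-1,1,-1)
inn=cv2.erode(inner,np.ones((9,9)))
m=((g>62)&(inn>0)).astype(np.uint8); m=cv2.morphologyEx(m,cv2.MORPH_OPEN,np.ones((5,5)))
cs=cv2.findContours(m,cv2.RETR_EXTERNAL,1)[0]; c=max(cs,key=cv2.contourArea); h=cv2.convexHull(c)
ap=cv2.approxPolyDP(h,8,True)[:,0]; print(ap.tolist())
vis=sub[:,:,::-1].copy(); cv2.polylines(vis,[ap],True,(0,0,255),1); cv2.imwrite("pics/nutfit.png",vis)
q=np.array([pt(f,*up(p),z=.036,W=W)[:2] for p in ap]); ctr=q.mean(0); print(q.round(4).tolist(),ctr, np.linalg.norm(q-ctr,axis=1))
a=np.degrees(np.arctan2(*(q-ctr).T[::-1])); print("corner ang mod60",(a%60).round(1))
```

```text
[179 130 137  40  41  39   6 107 163 178 173  78  85  21  50  49 145 173
 179 180] [126 179 179 156  97  53  55  36 141 171 173 110  90  15  44  39  36 133
 177 178]
inner [0.4906281  0.20401965] 0.01864492833195434 4.673360530787696e-05
[[280, 163], [337, 216], [327, 292], [247, 326], [184, 274], [196, 195], [217, 178]]
[[0.4922, 0.217], [0.5025, 0.2095], [0.5021, 0.1971], [0.4891, 0.1902], [0.4777, 0.1978], [0.4787, 0.2107], [0.482, 0.2137]] [0.48917152 0.20514193] [0.0122266  0.01403834 0.01524798 0.01489744 0.01364488 0.01185772
 0.01117694]
corner ang mod60 [15.7 18.1 28.2 29.6 32.6 32.2 10.2]
```

View pics/nutfit.png

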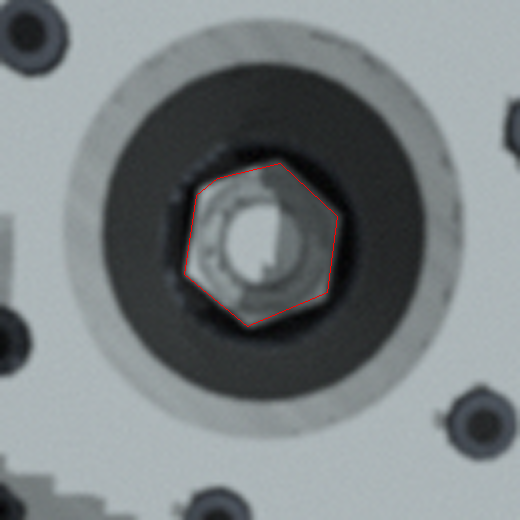

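The nut centre is at about (0.4904, 0.2037) and the bore centre at (0.4906, 0.2040), so they agree; the fitted bore radius is 18.6 mm against 19. Flat normals are at about -4.5° (mod 60). Next I'll go and hover over the big wrench.

Run:
```python
from h import *
go([0.510,-0.167,0.245],5.3)
```

```text
pos [0.4973 0.1317 0.1553] yaw 5.24 tilt [0.06 0.01]
shift total shares [-0.362  7.466 -2.244] rows>= 8.0
turn z shares total -0.012
```

Request:
carry_out(
  moves=[
    [[0,0,0,0,0,-0.8,1],[0,0,0,0,0.6,-0.6,1],[0,0,0,-0.06,0.85,-0.4,1],[0,0,0,-0.06,0.85,-0.3,1],[0,0,0,-0.06,0.86,-0.14,1],[0,0,0,-0.06,0.86,0,1],[0,0,0,-0.06,0.86,0,1],[0,0,0,-0.06,0.86,0,1]],
  ],
)

```text
time: 4.58
tool_pos: [0.5037, -0.1001, 0.2458]
tool_rot: [0.001, 0.999, 0.046, 0.001]
contact_force: [-0.1, -0.5, -0.2]
gripper_width: 0.999
```

Request:
carry_out(
  moves=[
    [[0,0,0,0,0.86,0,1],[0,0,0,0,0.5,0,1],[0,0,0,0,0.37,0,1],[0,0,0,0,0,0,1],[0,0,0,0,0,0,1],[0,0,0,0,0,0,1],[0,0,0,0,0,0,1]],
  ],
)

```text
time: 5.17
tool_pos: [0.5102, -0.1656, 0.2443]
tool_rot: [-0.0, 0.999, 0.047, 0.0]
contact_force: [0.1, 0.2, 0.1]
gripper_width: 1.001
```

Run:
```python
from h import *
f,W=wgrab("wr1"); go([0.51,-0.167,.245],5.3)
g=f["frame"].astype(int); P=cloud(f,W)
m=((g.max(2)<75)&(np.abs(P[...,2]-.181)<.008)); m[290:]=0
cn=max(cv2.findContours(m.astype(np.uint8),0,1)[0],key=cv2.contourArea); r=cv2.minAreaRect(cn); print(r)
q=np.array([pt(f,*b,z=.181,W=W)[:2] for b in cv2.boxPoints(r)]); print(q.round(4).tolist(), q.mean(0)); 
for i in range(4):
    d=q[(i+1)%4]-q[i]; print(np.linalg.norm(d).round(4), np.degrees(np.arctan2(d[1],d[0])).round(2))
print("z",np.median(P[m][:,2]))
```

```text
pos [ 0.5102 -0.1656  0.2442] yaw 5.38 tilt [0.01 0.01]
shift total shares [-0.008  0.035 -0.019] rows>= 1.0
turn z shares total 0.015
((287.4999694824219, 219.99996948242188), (137.99996948242188, 30.999996185302734), 90.0)
[[0.5011, -0.1156], [0.518, -0.114], [0.5273, -0.1965], [0.5084, -0.1982]] [ 0.51371076 -0.15606819]
0.017 5.4
0.083 -83.61
0.0189 -174.61
0.083 95.06
z 0.18047173502235772
```

View pics/wr1.png

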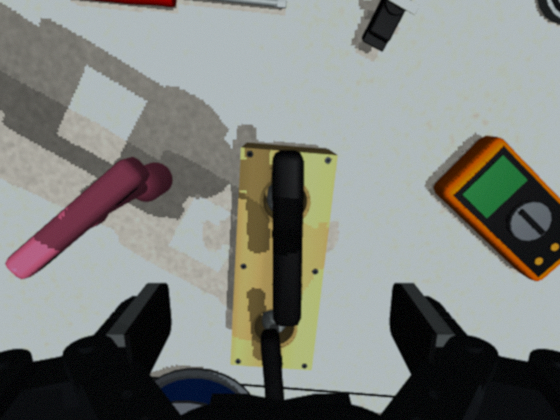

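The wrist view shows the big handle upright in the image from (288,152) to (287,325), in line with the tool. The pink wrench is off to the left at (75,215). My mask cut the handle off at row 290, so I'll re-measure it.

Run:
```python
from h import *
f=dict(np.load("pics/wr1.npz")); W=f["W"]; g=f["frame"].astype(int); P=cloud(f,W)
m=((g.max(2)<75)&(np.abs(P[...,2]-.175)<.014)); m[332:]=0; m[:,:255]=0; m[:,320:]=0
cn=max(cv2.findContours(m.astype(np.uint8),0,1)[0],key=cv2.contourArea); r=cv2.minAreaRect(cn); print(r)
b=cv2.boundingRect(cn); print(b)
# edges by rows: top-face left/right
for v in range(160,325,20):
    us=np.where(m[v])[0]; a,c=pt(f,us[0]-.5,v,z=.181,W=W),pt(f,us[-1]+.5,v,z=.181,W=W); print(v,us[0],us[-1],((a+c)/2)[:2].round(4),np.linalg.norm(a-c).round(4), P[v,us[len(us)//2],2].round(3))
e1=pt(f,288,b[1]-.5,z=.181,W=W);e2=pt(f,288,b[1]+b[3]-.5,z=.181,W=W); print(e1,e2,(e1+e2)/2,np.linalg.norm(e1-e2))
p,R=pose(); print("in tool:",R.T@((e1+e2)/2-p))
```

```text
((287.4999694824219, 237.49996948242188), (174.99996948242188, 30.999996185302734), 90.0)
(272, 150, 32, 176)
160 273 302 [ 0.5101 -0.1196] 0.0165 0.181
180 272 302 [ 0.5109 -0.1307] 0.0173 0.181
200 273 303 [ 0.5126 -0.1421] 0.0176 0.181
220 273 302 [ 0.5135 -0.1538] 0.0173 0.181
240 273 301 [ 0.5144 -0.166 ] 0.017 0.181
260 273 301 [ 0.5157 -0.1785] 0.0173 0.181
280 273 300 [ 0.5166 -0.1915] 0.0169 0.181
300 273 300 [ 0.518  -0.2048] 0.0172 0.181
320 275 298 [ 0.5194 -0.2186] 0.015 0.181
[ 0.50976457 -0.11394729  0.181     ] [ 0.52067444 -0.22240938  0.181     ] [ 0.51521951 -0.16817833  0.181     ] 0.10900941359617858
in tool: [0.00475399 0.00306518 0.06324634]
```

The handle centre is at (0.515, -0.168) and measures 109 mm against 110, with z = 0.181 as expected and yaw 5.3°. It also matches the rack-hole position from the top camera, about (0.515, -0.169). I'll go down, then close.

Request:
carry_out(
  moves=[
    [[0,0,0,0.12,0.07,0,1],[0,0,0,0,0,0.5,1],[0,0,0,0,0,0.6,1],[0,0,0,0,0,0.6,1],[0,0,0,0,0,0.4,1],[0,0,0,0,0,0.22,1],[0,0,0,0,0,0,1],[0,0,0,0,0,0,1]],
  ],
)

```text
time: 5.88
tool_pos: [0.5155, -0.1688, 0.1515]
tool_rot: [-0.0, 0.999, 0.046, -0.0]
contact_force: [0.9, -0.8, 0.5]
gripper_width: 1.0
```

Run:
```python
from h import *
go([0.5150,-0.168,.1513],5.3); s=state(); print(s["contact_force"],s["ft_torque"])
f,W=wgrab("wr2"); P=cloud(f,W); print(np.median(P[150:300:15,270:305,2],axis=1).round(3))
```

```text
pos [ 0.5155 -0.1688  0.1515] yaw 5.32 tilt [-0.  0.]
shift total shares [-0.01  -0.022  0.006] rows>= 1.0
turn z shares total 0.004
[ 0.92832426 -0.809275    0.4542645 ] [ 0.0221327   0.08205251 -0.00698159]
[0.004 0.169 0.18  0.181 0.181 0.181 0.181 0.181 0.181 0.181]
```

View pics/wr2.png

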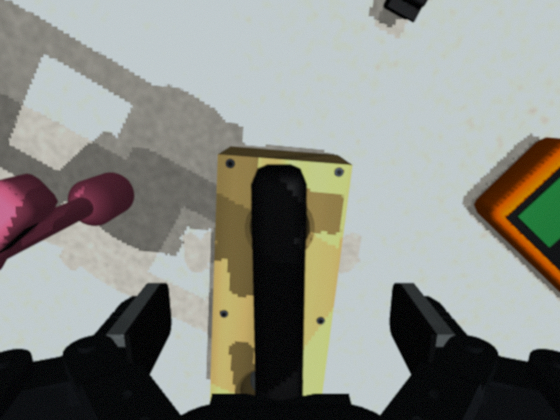

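The handle (columns 253–306) is centred between the fingers. Closing.

Request:
carry_out(
  moves=[
    [[0,0,0,0,0,0,-1],[0,0,0,0,0,0,-1],[0,0,0,0,0,0,-1],[0,0,0,0,0,0,-1],[0,0,0,0,0,0,-1],[0,0,0,0,0,0,-1],[0,0,0,0,0,0,-1],[0,0,0,0,0,0,-1]],
  ],
)

```text
time: 6.6
tool_pos: [0.5154, -0.1692, 0.1518]
tool_rot: [0.0, 0.999, 0.046, 0.0]
contact_force: [-0.7, 0.2, 1.7]
gripper_width: 0.201
```

Run:
```python
from h import *
go([0.5150,-0.168,.1513],5.3); s=state(); print(s["contact_force"],s["ft_torque"],s["gripper_width"])
f,W=wgrab("wr3"); g=f["frame"].astype(int);P=cloud(f,W)
m=(g.max(2)<75)&(np.abs(P[...,2]-.175)<.014)
p,R=pose()
for v in range(180,300,20):
    us=[u for u in np.where(m[v])[0] if 235<u<325]; a,c=pt(f,us[0]-.5,v,z=.181,W=W),pt(f,us[-1]+.5,v,z=.181,W=W); mid=(a+c)/2; print(v,us[0],us[-1],mid[:2].round(4),(R.T@(mid-p)).round(4),np.linalg.norm(a-c).round(4))
v0=np.where(m[100:300,270:290].any(1))[0][0]+100; e=pt(f,280,v0-.5,z=.181,W=W); print("far end",v0,e,R.T@(e-p))
```

```text
pos [ 0.5154 -0.1692  0.1518] yaw 5.29 tilt [ 0.03 -0.02]
shift total shares [-0.007 -0.031  0.011] rows>= 1.0
turn z shares total -0.003
[-0.73658511  0.22456487  1.72481396] [ 0.03910249  0.09976779 -0.02823109] 0.2006306349150622
180 254 306 [ 0.5108 -0.1189] [ 0.0001 -0.0505 -0.0293] 0.0163
200 253 307 [ 0.5113 -0.1252] [ 0.0001 -0.0442 -0.0293] 0.0172
220 254 307 [ 0.5121 -0.1316] [ 0.0002 -0.0377 -0.0293] 0.0172
240 254 306 [ 0.5126 -0.1383] [ 0.0001 -0.031  -0.0293] 0.0171
260 255 305 [ 0.5132 -0.1452] [ 0.0001 -0.0241 -0.0293] 0.0167
280 240 319 [ 0.5137 -0.1523] [-0.0001 -0.0169 -0.0293] 0.0267
far end 164 [ 0.5102847  -0.11383624  0.181     ] [ 4.75308249e-05 -5.55877649e-02 -2.92905864e-02]
```

View pics/wr3.png

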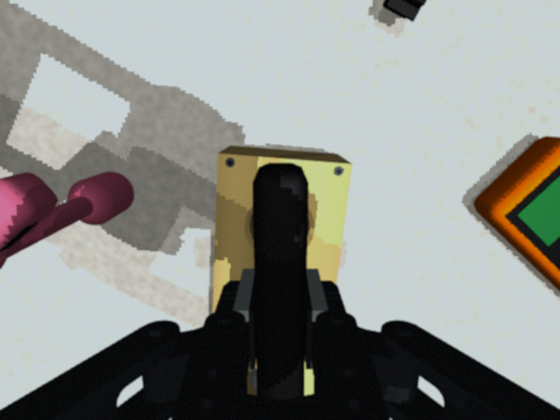

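It's gripped: opening 17 mm, handle at tool (0.0, -0.6 mm). Lifting straight up by 0.15 m.

Request:
carry_out(
  moves=[
    [[0,0,0,0,0,-0.2,-1],[0,0,0,0,0,-0.4,-1],[0,0,0,0,0,-0.55,-1],[0,0,0,0,0,-0.55,-1],[0,0,0,0,0,-0.55,-1],[0,0,0,0,0,-0.6,-1],[0,0,0,0,0,-0.6,-1],[0,0,0,0,0,-0.3,-1]],
  ],
)

```text
time: 7.32
tool_pos: [0.5156, -0.1692, 0.304]
tool_rot: [0.001, 0.999, 0.046, 0.001]
contact_force: [-0.3, -0.1, -2.9]
gripper_width: 0.201
```

Run:
```python
from h import *
s=state(); print(s["contact_force"],s["ft_torque"],s["gripper_width"]);go([0.4905,0.2034,.300],-4.5);
```

```text
[-0.32204475 -0.0655971  -2.85373081] [-0.01998733 -0.00931346 -0.00909255] 0.2006555617214344
pos [ 0.5156 -0.1692  0.304 ] yaw 5.29 tilt [ 0.14 -0.06]
shift total shares [ 0.234 -9.332  0.088] rows>= 10.0
turn z shares total 1.959
```

Request:
carry_out(
  moves=[
    [[0,0,0,0.03,-0.4,0,-1],[0,0,0,0.03,-0.8,0,-1],[0,0,0,0.03,-0.9,0,-1],[0,0,0,0.03,-0.9,0,-1],[0,0,0,0.03,-0.9,0,-1],[0,0,0,0.03,-0.9,0,-1],[0,0,0,0.03,-0.9,0,-1],[0,0,0,0.02,-0.9,0,-1]],
  ],
)

```text
time: 7.98
tool_pos: [0.4989, 0.0964, 0.2999]
tool_rot: [-0.0, 0.999, 0.046, -0.001]
contact_force: [-0.4, -0.1, -3.6]
gripper_width: 0.201
```

Request:
carry_out(
  moves=[
    [[0,0,0,0,-0.9,0,-1],[0,0,0,0,-0.8,0,-1],[0,0,0,0,-0.6,0,-1],[0,0,0,0,-0.3,0,-1],[0,0,0.5,0,-0.13,0,-1],[0,0,0.9,0,0,0,-1],[0,0,0.56,0,0,0,-1],[0,0,0,0,0,0,-1]],
  ],
)

```text
time: 8.65
tool_pos: [0.4895, 0.203, 0.3001]
tool_rot: [0.001, 0.999, -0.04, -0.001]
contact_force: [-0.0, -0.7, -2.3]
gripper_width: 0.202
```

Run:
```python
from h import *
s=state(); print(s["contact_force"],s["ft_torque"],s["gripper_width"],s["joint_pos"]);go([0.4905,0.2034,.300],-4.5)
f=grab_frame("top"); np.savez("pics/top1.npz",**f); f2=grab_frame("side"); np.savez("pics/side1.npz",**f2)
c=f["frame"][130:290,150:300,::-1]; d=f2["frame"][130:310,180:360,::-1]
a=cv2.resize(c,(390,416),interpolation=cv2.INTER_CUBIC); b=cv2.resize(d,(416,416),interpolation=cv2.INTER_CUBIC); im=np.hstack([a,b])[:,:800]; cv2.imwrite("pics/over.png",im)
s=state(); print(s["contact_force"],s["ft_torque"])
```

```text
[-0.03596579 -0.73712448 -2.31461799] [-0.04770096 -0.00886671 -0.00043529] 0.202230582874322 [ 2.52924311e-01 -2.06157698e-01  1.74437704e+00 -4.53380543e-04
  1.60561929e+00  3.32497641e-01]
pos [0.4895 0.203  0.3001] yaw -4.56 tilt [-0.12 -0.06]
shift total shares [ 0.023 -0.011  0.002] rows>= 1.0
turn z shares total -0.012
[ 0.39918249  0.43558246 -3.82209185] [ 0.05265096  0.01673334 -0.00362644]
```

View pics/over.png

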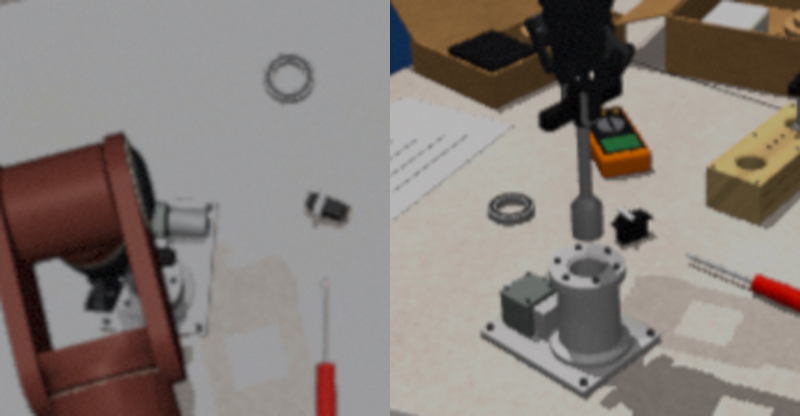

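The side view shows the wrench hanging upright over the bore. I'll correct x by 1 mm and go down slowly into the mouth, watching the force.

Request:
carry_out(
  moves=[
    [[0,0,0,0.025,-0.01,0.3,-1],[0,0,0,0,0,0.3,-1],[0,0,0,0,0,0.2,-1],[0,0,0,0,0,0.15,-1],[0,0,0,0,0,0.12,-1],[0,0,0,0,0,0.1,-1],[0,0,0,0,0,0.1,-1]],
  ],
)

```text
time: 9.33
tool_pos: [0.491, 0.2038, 0.2502]
tool_rot: [-0.0, 0.999, -0.039, 0.0]
contact_force: [0.7, -0.3, -3.6]
gripper_width: 0.2
```

Run:
```python
from h import *
s=state(); print(s["contact_force"].round(2),s["ft_torque"].round(3),s["gripper_width"]);go([0.4905,0.2034,.1758],-4.5)
```

```text
[ 0.74 -0.32 -3.63] [ 0.022 -0.033 -0.069] 0.19982222432115565
pos [0.491  0.2038 0.2502] yaw -4.51 tilt [0.01 0.  ]
shift total shares [-0.012  0.01   1.859] rows>= 2.0
turn z shares total -0.001
```

The mouth is about 1 cm into the bore with no contact. Next stop is 8 mm above the nut.

Request:
carry_out(
  moves=[
    [[0,0,0,0,0,0.25,-1],[0,0,0,0,0,0.3,-1],[0,0,0,0,0,0.3,-1],[0,0,0,0,0,0.3,-1],[0,0,0,0,0,0.25,-1],[0,0,0,0,0,0.2,-1],[0,0,0,0,0,0,-1]],
  ],
)

```text
time: 9.92
tool_pos: [0.4897, 0.2035, 0.1835]
tool_rot: [0.0, 0.999, -0.039, -0.002]
contact_force: [-0.9, -0.2, -4.0]
gripper_width: 0.201
```

Run:
```python
from h import *
s=state(); print(s["contact_force"].round(2),s["ft_torque"].round(3),s["gripper_width"]);go([0.4905,0.2034,.1638],-4.5)
```

```text
[-0.86 -0.25 -3.97] [ 0.084 -0.041 -0.011] 0.20075902738121998
pos [0.4897 0.2035 0.1835] yaw -4.51 tilt [-0.23 -0.04]
shift total shares [0.023 0.001 0.493] rows>= 1.0
turn z shares total -0.003
```

Still free of contact. Now in small 2 mm steps onto the nut.

Request:
carry_out(
  moves=[
    [[0,0,0,0.01,0,0.05,-1],[0,0,0,0,0,0.05,-1],[0,0,0,0,0,0.05,-1],[0,0,0,0,0,0.05,-1],[0,0,0,0,0,0,-1]],
  ],
)

```text
time: 10.33
tool_pos: [0.4913, 0.2037, 0.1784]
tool_rot: [0.0, 0.999, -0.039, -0.0]
contact_force: [-0.9, 0.2, -3.4]
gripper_width: 0.2
```

Run:
```python
from h import *
s=state(); print(s["contact_force"].round(2),s["ft_torque"].round(3),s["gripper_width"]);go([0.4905,0.2034,.1638],-4.5)
```

```text
[-0.85  0.19 -3.36] [ 0.031  0.025 -0.016] 0.20026887124300533
pos [0.4913 0.2037 0.1784] yaw -4.51 tilt [-0. -0.]
shift total shares [-0.02   0.009  0.366] rows>= 1.0
turn z shares total -0.003
```

Request:
carry_out(
  moves=[
    [[0,0,0,0,0,0.04,-1],[0,0,0,0,0,0.04,-1],[0,0,0,0,0,0,-1],[0,0,0,0,0,0,-1]],
  ],
)

```text
time: 10.67
tool_pos: [0.4916, 0.2038, 0.1757]
tool_rot: [-0.0, 0.999, -0.039, 0.0]
contact_force: [0.3, -0.0, -2.2]
gripper_width: 0.196
```

Run:
```python
from h import *
s=state(); print(s["contact_force"].round(2),s["ft_torque"].round(3),s["gripper_width"]);go([0.4905,0.2034,.1638],-4.5)
```

```text
[ 0.31 -0.04 -2.25] [ 0.065 -0.021 -0.005] 0.19607962837861015
pos [0.4916 0.2038 0.1757] yaw -4.51 tilt [0.03 0.02]
shift total shares [-0.026  0.013  0.296] rows>= 1.0
turn z shares total -0.002
```

Request:
carry_out(
  moves=[
    [[0,0,0,-0.02,0,0.04,-1],[0,0,0,0,0,0.04,-1],[0,0,0,0,0,0,-1],[0,0,0,0,0,0,-1]],
  ],
)

```text
time: 11.0
tool_pos: [0.4904, 0.2039, 0.1716]
tool_rot: [-0.0, 0.999, -0.039, -0.0]
contact_force: [1.2, 1.0, -3.6]
gripper_width: 0.197
```

Run:
```python
from h import *
s=state(); print(s["contact_force"].round(2),s["ft_torque"].round(3),s["gripper_width"]);go([0.4905,0.2034,.1638],-4.5)
```

```text
[ 1.2   1.01 -3.61] [ 0.268 -0.169 -0.014] 0.19659025062388139
pos [0.4904 0.2039 0.1716] yaw -4.51 tilt [-0.01  0.02]
shift total shares [0.004 0.012 0.196] rows>= 1.0
turn z shares total -0.002
```

The TCP is at 0.1716, below the out-of-step height of 0.1758, so the socket is sliding down over the flats. Continuing to the bottom.

Request:
carry_out(
  moves=[
    [[0,0,0,0,0,0.05,-1],[0,0,0,0,0,0.05,-1],[0,0,0,0,0,0.05,-1],[0,0,0,0,0,0,-1],[0,0,0,0,0,0,-1]],
  ],
)

```text
time: 11.42
tool_pos: [0.4904, 0.2038, 0.1655]
tool_rot: [-0.0, 0.999, -0.039, -0.0]
contact_force: [0.0, 0.9, -4.5]
gripper_width: 0.198
```

Run:
```python
from h import *
s=state(); print(s["contact_force"].round(2),s["ft_torque"].round(3),s["gripper_width"]);go([0.4905,0.2034,.1638],-4.5)
```

```text
[ 0.05  0.94 -4.53] [ 0.347 -0.191 -0.055] 0.19835428060381607
pos [0.4904 0.2038 0.1655] yaw -4.51 tilt [-0.03  0.  ]
shift total shares [0.004 0.01  0.043] rows>= 1.0
turn z shares total -0.002
```

Request:
carry_out(
  moves=[
    [[0,0,0,0,0,0.04,-1],[0,0,0,0,0,0.03,-1],[0,0,0,0,0,0,-1],[0,0,0,0,0,0,-1]],
  ],
)

```text
time: 11.75
tool_pos: [0.4906, 0.2039, 0.1637]
tool_rot: [-0.0, 0.999, -0.039, 0.0]
contact_force: [0.0, 1.0, -0.7]
gripper_width: 0.201
```

Run:
```python
from h import *
s=state(); print(s["contact_force"].round(2),s["ft_torque"].round(3),s["gripper_width"]);go([0.4905,0.2034,.1638],-4.5)
```

```text
[ 0.03  1.   -0.74] [ 0.273  0.198 -0.005] 0.2008128562107835
pos [0.4906 0.2039 0.1637] yaw -4.51 tilt [0.01 0.01]
shift total shares [-0.002  0.012 -0.002] rows>= 1.0
turn z shares total -0.002
```

Request:
carry_out(
  moves=[
    [[0,0,0,0,0,0.03,-1],[0,0,0,0,0,0,-1],[0,0,0,0,0,0,-1]],
  ],
)

```text
time: 12.0
tool_pos: [0.491, 0.204, 0.1637]
tool_rot: [-0.0, 0.999, -0.039, 0.001]
contact_force: [-2.4, 0.9, 5.9]
gripper_width: 0.199
```

Run:
```python
from h import *
s=state(); print(s["contact_force"].round(2),s["ft_torque"].round(3),s["gripper_width"]);go([0.4905,0.2034,.1638],-4.5)
```

```text
[-2.42  0.87  5.88] [ 0.154  0.691 -0.051] 0.19881416993686912
pos [0.491  0.204  0.1637] yaw -4.51 tilt [0.06 0.03]
shift total shares [-0.012  0.016 -0.003] rows>= 1.0
turn z shares total -0.002
```

It's fully home: z stayed at 0.1637, the expected home height, while the axial force rose by about 9 N. I'll ease the press off and start turning clockwise (+z turn).

Request:
carry_out(
  moves=[
    [[0,0,0,-0.01,0,-0.015,-1],[0,0,0.4,0,0,0,-1],[0,0,0.4,0,0,0,-1],[0,0,0.4,0,0,0,-1],[0,0,0.4,0,0,0,-1],[0,0,0.4,0,0,0,-1],[0,0,0,0,0,0,-1]],
  ],
)

```text
time: 12.58
tool_pos: [0.4907, 0.2043, 0.1637]
tool_rot: [-0.001, 0.992, -0.126, 0.001]
contact_force: [-1.4, 2.9, 4.6]
gripper_width: 0.202
```

```bash
cat >> h.py <<'E'
def rep():
    s=state(); print("F",s["contact_force"].round(2),"M",s["ft_torque"].round(3),"t",s["time"],"q6",s["joint_pos"][5].round(4)); go([0.4905,0.2034,.1637],-4.5)
E
python3 -c "from h import *
rep()"
```

```text
F [-1.39  2.94  4.56] M [0.492 0.388 0.048] t 12.5833 q6 0.5075
pos [0.4907 0.2043 0.1637] yaw -14.53 tilt [0.1  0.06]
shift total shares [-0.     0.022 -0.   ] rows>= 1.0
turn z shares total -2.006
```

Request:
carry_out(
  moves=[
    [[0,0,0.4,0,-0.015,0,-1],[0,0,0.4,0,0,0,-1],[0,0,0.4,0,0,0,-1],[0,0,0.4,0,0,0,-1],[0,0,0.4,0,0,0,-1],[0,0,0.4,0,0,0,-1],[0,0,0,0,0,0,-1]],
  ],
)

```text
time: 13.17
tool_pos: [0.4909, 0.2046, 0.1637]
tool_rot: [-0.0, 0.973, -0.229, 0.001]
contact_force: [-0.9, 1.6, 5.5]
gripper_width: 0.202
```

```bash
python3 -c "from h import *
rep()"
```

```text
F [-0.86  1.6   5.47] M [0.293 0.341 0.164] t 13.1667 q6 0.7168
pos [0.4909 0.2046 0.1637] yaw -26.46 tilt [0.09 0.02]
shift total shares [ 0.005  0.03  -0.   ] rows>= 1.0
turn z shares total -4.392
```

Request:
carry_out(
  moves=[
    [[0,0,0.4,0,-0.01,0,-1],[0,0,0.4,0,0,0,-1],[0,0,0.4,0,0,0,-1],[0,0,0.4,0,0,0,-1],[0,0,0.4,0,0,0,-1],[0,0,0,0,0,0,-1]],
  ],
)

```text
time: 13.67
tool_pos: [0.491, 0.2048, 0.1637]
tool_rot: [-0.0, 0.95, -0.313, 0.001]
contact_force: [-1.2, 0.5, 5.7]
gripper_width: 0.198
```

```bash
python3 -c "from h import *
rep()"
```

```text
F [-1.16  0.53  5.69] M [0.153 0.377 0.16 ] t 13.6667 q6 0.8918
pos [0.491  0.2048 0.1637] yaw -36.46 tilt [ 0.08 -0.01]
shift total shares [ 0.01   0.034 -0.001] rows>= 1.0
turn z shares total -6.391
```

Request:
carry_out(
  moves=[
    [[0,0,0.4,0,0,0,-1],[0,0,0.4,0,0,0,-1],[0,0,0.4,0,0,0,-1],[0,0,0.4,0,0,0,-1],[0,0,0.4,0,0,0,-1],[0,0,0.4,0,0,0,-1],[0,0,0.2,0,0,0,-1],[0,0,0,0,0,0,-1]],
  ],
)

```text
time: 14.33
tool_pos: [0.491, 0.2047, 0.1637]
tool_rot: [-0.0, 0.908, -0.418, 0.001]
contact_force: [-1.3, 0.6, 5.5]
gripper_width: 0.197
```

```bash
python3 -c "from h import *
rep()"
```

```text
F [-1.32  0.55  5.48] M [0.155 0.359 0.191] t 14.3333 q6 1.118
pos [0.491  0.2047 0.1637] yaw -49.42 tilt [ 0.09 -0.01]
shift total shares [ 0.017  0.032 -0.   ] rows>= 1.0
turn z shares total -8.983
```

From here I'll use small steps, 4–5° per call, and watch Mz.

Request:
carry_out(
  moves=[
    [[0,0,0.25,0,0,0,-1],[0,0,0.25,0,0,0,-1],[0,0,0.25,0,0,0,-1],[0,0,0.25,0,0,0,-1],[0,0,0,0,0,0,-1]],
  ],
)

```text
time: 14.75
tool_pos: [0.4911, 0.2047, 0.1637]
tool_rot: [-0.0, 0.889, -0.457, 0.001]
contact_force: [-1.3, 0.2, 4.9]
gripper_width: 0.2
```

Request:
carry_out(
  moves=[
    [[0,0,0,0,0,0,-1]],
  ],
)

```text
time: 14.83
tool_pos: [0.4911, 0.2047, 0.1637]
tool_rot: [-0.0, 0.889, -0.457, 0.001]
contact_force: [-0.9, 0.3, 5.7]
gripper_width: 0.2
```

```bash
python3 -c "from h import *
rep()"
```

```text
F [-0.92  0.35  5.67] M [0.13  0.327 0.216] t 14.8333 q6 1.2049
pos [0.4911 0.2047 0.1637] yaw -54.4 tilt [ 0.09 -0.02]
shift total shares [ 0.018  0.03  -0.   ] rows>= 1.0
turn z shares total -9.979
```

Request:
carry_out(
  moves=[
    [[0,0,0.25,0,0,0,-1],[0,0,0.25,0,0,0,-1],[0,0,0.25,0,0,0,-1],[0,0,0,0,0,0,-1],[0,0,0,0,0,0,-1]],
  ],
)

```text
time: 15.25
tool_pos: [0.4911, 0.2047, 0.1637]
tool_rot: [-0.0, 0.874, -0.486, 0.001]
contact_force: [-1.3, 0.2, 5.5]
gripper_width: 0.202
```

```bash
python3 -c "from h import *
rep()"
```

```text
F [-1.28  0.24  5.51] M [0.063 0.37  0.207] t 15.25 q6 1.2703
pos [0.4911 0.2047 0.1637] yaw -58.15 tilt [ 0.09 -0.01]
shift total shares [0.02  0.029 0.   ] rows>= 1.0
turn z shares total -10.729
```

Request:
carry_out(
  moves=[
    [[0,0,0.25,0,0,0,-1],[0,0,0.25,0,0,0,-1],[0,0,0.25,0,0,0,-1],[0,0,0,0,0,0,-1]],
  ],
)

```text
time: 15.58
tool_pos: [0.4911, 0.2047, 0.1637]
tool_rot: [-0.0, 0.858, -0.514, 0.001]
contact_force: [-1.9, 0.3, 6.7]
gripper_width: 0.204
```

```bash
python3 -c "from h import *
rep()"
```

```text
F [-1.86  0.27  6.67] M [0.075 0.376 0.226] t 15.5833 q6 1.3363
pos [0.4911 0.2047 0.1637] yaw -61.93 tilt [ 0.09 -0.02]
shift total shares [0.021 0.028 0.   ] rows>= 1.0
turn z shares total -11.485
```

Request:
carry_out(
  moves=[
    [[0,0,0.25,0,0,0,-1],[0,0,0.25,0,0,0,-1],[0,0,0.25,0,0,0,-1],[0,0,0,0,0,0,-1]],
  ],
)

```text
time: 15.92
tool_pos: [0.4911, 0.2047, 0.1637]
tool_rot: [-0.0, 0.84, -0.542, 0.001]
contact_force: [-1.4, 0.6, 5.8]
gripper_width: 0.197
```

```bash
python3 -c "from h import *
rep()"
```

```text
F [-1.41  0.56  5.75] M [0.069 0.356 0.209] t 15.9167 q6 1.4017
pos [0.4911 0.2047 0.1637] yaw -65.67 tilt [ 0.09 -0.02]
shift total shares [ 0.023  0.026 -0.   ] rows>= 1.0
turn z shares total -12.235
```

Request:
carry_out(
  moves=[
    [[0,0,0.25,0,0,0,-1],[0,0,0.25,0,0,0,-1],[0,0,0.25,0,0,0,-1],[0,0,0,0,0,0,-1]],
  ],
)

```text
time: 16.25
tool_pos: [0.4911, 0.2046, 0.1637]
tool_rot: [-0.0, 0.822, -0.569, 0.001]
contact_force: [-1.1, 0.8, 5.7]
gripper_width: 0.2
```

```bash
python3 -c "from h import *
rep()"
```

```text
F [-1.1   0.76  5.74] M [0.106 0.345 0.225] t 16.25 q6 1.4672
pos [0.4911 0.2046 0.1637] yaw -69.43 tilt [ 0.09 -0.03]
shift total shares [ 0.023  0.024 -0.001] rows>= 1.0
turn z shares total -12.985
```

Request:
carry_out(
  moves=[
    [[0,0,0.25,0,0,0,-1],[0,0,0.25,0,0,0,-1],[0,0,0.25,0,0,0,-1],[0,0,0,0,0,0,-1]],
  ],
)

```text
time: 16.58
tool_pos: [0.4911, 0.2046, 0.1637]
tool_rot: [-0.0, 0.803, -0.596, 0.001]
contact_force: [-0.8, 0.2, 6.1]
gripper_width: 0.199
```

```bash
python3 -c "from h import *
rep()"
```

```text
F [-0.77  0.23  6.07] M [0.078 0.308 0.251] t 16.5833 q6 1.5327
pos [0.4911 0.2046 0.1637] yaw -73.18 tilt [ 0.09 -0.03]
shift total shares [ 0.025  0.022 -0.   ] rows>= 1.0
turn z shares total -13.735
```

Request:
carry_out(
  moves=[
    [[0,0,0.25,0,0,0,-1],[0,0,0.25,0,0,0,-1],[0,0,0.25,0,0,0,-1],[0,0,0,0,0,0,-1]],
  ],
)

```text
time: 16.92
tool_pos: [0.4911, 0.2046, 0.1637]
tool_rot: [-0.0, 0.783, -0.622, 0.001]
contact_force: [-0.9, 0.0, 6.6]
gripper_width: 0.201
```

```bash
python3 -c "from h import *
rep()"
```

```text
F [-0.94  0.04  6.58] M [0.053 0.378 0.249] t 16.9167 q6 1.5981
pos [0.4911 0.2046 0.1637] yaw -76.93 tilt [ 0.09 -0.03]
shift total shares [ 0.025  0.021 -0.   ] rows>= 1.0
turn z shares total -14.486
```

Request:
carry_out(
  moves=[
    [[0,0,0.25,0,0,0,-1],[0,0,0.25,0,0,0,-1],[0,0,0.25,0,0,0,-1],[0,0,0,0,0,0,-1]],
  ],
)

```text
time: 17.25
tool_pos: [0.4911, 0.2046, 0.1637]
tool_rot: [-0.0, 0.762, -0.647, 0.001]
contact_force: [-1.7, 1.0, 5.4]
gripper_width: 0.199
```

Run:
```python
from h import *
rep()
f,W=wgrab("turn1")
```

```text
F [-1.65  1.05  5.43] M [0.072 0.312 0.259] t 17.25 q6 1.6635
pos [0.4911 0.2046 0.1637] yaw -80.67 tilt [ 0.09 -0.03]
shift total shares [ 0.027  0.019 -0.001] rows>= 1.0
turn z shares total -15.235
```

View pics/turn1.png

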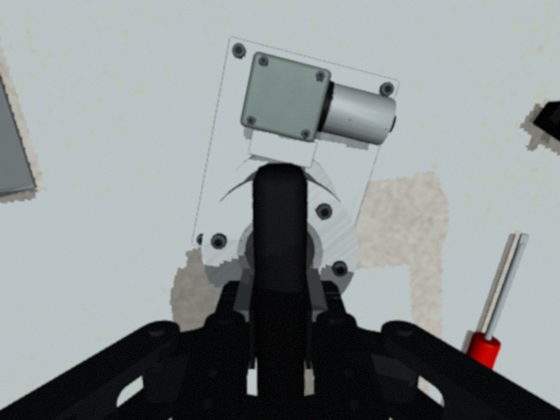

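The handle is still in line with the jaws (columns 253–307), so there's no slip. Continuing.

Request:
carry_out(
  moves=[
    [[0,0,0.25,0,0,0,-1],[0,0,0.25,0,0,0,-1],[0,0,0.25,0,0,0,-1],[0,0,0,0,0,0,-1]],
  ],
)

```text
time: 17.63
tool_pos: [0.4911, 0.2046, 0.1637]
tool_rot: [-0.0, 0.741, -0.672, 0.001]
contact_force: [-1.2, 0.1, 6.0]
gripper_width: 0.201
```

```bash
python3 -c "from h import *
rep()"
```

```text
F [-1.18  0.11  5.98] M [0.033 0.335 0.255] t 17.6333 q6 1.7289
pos [0.4911 0.2046 0.1637] yaw -84.42 tilt [ 0.09 -0.03]
shift total shares [ 0.027  0.017 -0.   ] rows>= 1.0
turn z shares total -15.984
```

Request:
carry_out(
  moves=[
    [[0,0,0.25,0,0,0,-1],[0,0,0.25,0,0,0,-1],[0,0,0.25,0,0,0,-1],[0,0,0,0,0,0,-1]],
  ],
)

```text
time: 17.97
tool_pos: [0.4911, 0.2045, 0.1637]
tool_rot: [-0.0, 0.719, -0.695, 0.001]
contact_force: [-1.6, 0.5, 5.3]
gripper_width: 0.2
```

```bash
python3 -c "from h import *
rep()"
```

```text
F [-1.55  0.47  5.31] M [0.013 0.405 0.487] t 17.9667 q6 1.7938
pos [0.4911 0.2045 0.1637] yaw -88.13 tilt [ 0.09 -0.05]
shift total shares [ 0.028  0.015 -0.001] rows>= 1.0
turn z shares total -16.727
```

It's seated: Mz jumped to 0.49 N m. I'll hold a row to settle, then finish in sub-degree steps.

Request:
carry_out(
  moves=[
    [[0,0,0,0,0,0,-1],[0,0,0,0,0,0,-1]],
  ],
)

```text
time: 18.13
tool_pos: [0.4911, 0.2045, 0.1637]
tool_rot: [-0.0, 0.719, -0.695, 0.001]
contact_force: [-1.5, 0.3, 5.3]
gripper_width: 0.201
```

```bash
python3 -c "from h import *
rep()"
```

```text
F [-1.53  0.32  5.29] M [0.037 0.327 0.457] t 18.1333 q6 1.7932
pos [0.4911 0.2045 0.1637] yaw -88.1 tilt [ 0.09 -0.04]
shift total shares [ 0.028  0.015 -0.   ] rows>= 1.0
turn z shares total -16.72
```

Request:
carry_out(
  moves=[
    [[0,0,0.15,0,0,0,-1],[0,0,0.15,0,0,0,-1],[0,0,0,0,0,0,-1],[0,0,0,0,0,0,-1]],
  ],
)

```text
time: 18.47
tool_pos: [0.4911, 0.2045, 0.1637]
tool_rot: [-0.0, 0.71, -0.705, 0.001]
contact_force: [-1.3, -0.0, 6.0]
gripper_width: 0.197
```

```bash
python3 -c "from h import *
rep()"
```

```text
F [-1.29 -0.04  6.05] M [0.015 0.293 0.541] t 18.4667 q6 1.8191
pos [0.4911 0.2045 0.1637] yaw -89.58 tilt [ 0.1  -0.05]
shift total shares [ 0.028  0.014 -0.   ] rows>= 1.0
turn z shares total -17.016
```

Request:
carry_out(
  moves=[
    [[0,0,0.2,0,0,0,-1],[0,0,0,0,0,0,-1],[0,0,0,0,0,0,-1]],
  ],
)

```text
time: 18.72
tool_pos: [0.4911, 0.2045, 0.1637]
tool_rot: [0.0, -0.704, 0.711, -0.001]
contact_force: [-0.6, 0.0, 5.8]
gripper_width: 0.201
```

```bash
python3 -c "from h import *
rep()"
```

```text
F [-0.65  0.03  5.84] M [0.017 0.305 0.627] t 18.7167 q6 1.8365
pos [0.4911 0.2045 0.1637] yaw -90.57 tilt [ 0.1  -0.05]
shift total shares [ 0.028  0.014 -0.001] rows>= 1.0
turn z shares total -17.214
```

Request:
carry_out(
  moves=[
    [[0,0,0.06,0,0,0,-1],[0,0,0,0,0,0,-1],[0,0,0,0,0,0,-1],[0,0,0,0,0,0,-1]],
  ],
)

```text
time: 19.05
tool_pos: [0.4911, 0.2045, 0.1637]
tool_rot: [0.0, -0.702, 0.712, -0.001]
contact_force: [-0.9, 0.3, 5.2]
gripper_width: 0.201
```

Run:
```python
from h import *
rep()
M=[]
for i in range(5): grab_frame("wrist"); M.append(state()["ft_torque"][2])
print(np.round(M,3))
```

```text
F [-0.86  0.31  5.21] M [0.068 0.352 0.615] t 19.05 q6 1.8417
pos [0.4911 0.2045 0.1637] yaw -90.87 tilt [ 0.1  -0.05]
shift total shares [ 0.029  0.014 -0.001] rows>= 1.0
turn z shares total -17.274
[0.604 0.596 0.619 0.593 0.592]
```

Snug at a steady 0.60 N m (mean of 5 readings). I'll unwind about 12°, which covers the spring windup plus half the socket's 14° of play, and then lift straight up.

Request:
carry_out(
  moves=[
    [[0,0,-0.3,0,0,0,-1],[0,0,-0.4,0,0,0,-1],[0,0,-0.4,0,0,0,-1],[0,0,-0.4,0,0,0,-1],[0,0,-0.4,0,0,0,-1],[0,0,-0.4,0,0,-0.02,-1],[0,0,0,0,0,0,-1]],
  ],
)

```text
time: 19.88
tool_pos: [0.4908, 0.2045, 0.1637]
tool_rot: [-0.0, 0.769, -0.639, 0.001]
contact_force: [-0.1, 0.2, 2.5]
gripper_width: 0.201
```

```bash
python3 -c "from h import *
rep()"
```

```text
F [-0.14  0.18  2.46] M [0.036 0.134 0.062] t 19.8833 q6 1.6422
pos [0.4908 0.2045 0.1637] yaw -79.46 tilt [ 0.06 -0.03]
shift total shares [0.025 0.013 0.   ] rows>= 1.0
turn z shares total -14.993
```

Request:
carry_out(
  moves=[
    [[0,0,0,0,0,-0.06,-1],[0,0,0,0,0,-0.08,-1],[0,0,0,0,0,-0.1,-1],[0,0,0,0,0,-0.12,-1]],
  ],
)

```text
time: 20.22
tool_pos: [0.4899, 0.2044, 0.1771]
tool_rot: [0.001, 0.768, -0.64, -0.0]
contact_force: [-1.3, 0.0, -2.4]
gripper_width: 0.199
```

```bash
python3 -c "from h import *
rep()"
```

```text
F [-1.32  0.05 -2.41] M [-0.006  0.158  0.037] t 20.2167 q6 1.6441
pos [0.4899 0.2044 0.1771] yaw -79.57 tilt [-0.1  -0.05]
shift total shares [ 0.027 -0.01   0.334] rows>= 1.0
turn z shares total -15.014
```

Free of the nut. Lifting out of the bore.

Request:
carry_out(
  moves=[
    [[0,0,0,0,0,-0.25,-1],[0,0,0,0,0,-0.4,-1],[0,0,0,0,0,-0.5,-1],[0,0,0,0,0,-0.5,-1],[0,0,0,0,0,-0.5,-1],[0,0,0,0,0,-0.5,-1],[0,0,0,0,0,-0.4,-1],[0,0,0,0,0,-0.1,-1]],
  ],
)

```text
time: 20.88
tool_pos: [0.4914, 0.205, 0.3085]
tool_rot: [-0.002, 0.768, -0.64, 0.002]
contact_force: [0.7, 0.2, -3.6]
gripper_width: 0.2
```

Request:
carry_out(
  moves=[
    [[0,0,-0.6,0,0,0,-1],[0,0,-1,0,0,0,-1],[0,0,-1,0,0,0,-1],[0,0,-1,0,0,0,-1],[0,0,-1,0,0,0,-1],[0,0,-1,0,0,0,-1],[0,0,-1,0,0,0,-1],[0,0,-1,0,0,0,-1]],
  ],
)

```text
time: 21.55
tool_pos: [0.4898, 0.2046, 0.3031]
tool_rot: [0.001, 0.936, -0.353, -0.001]
contact_force: [-0.2, 0.0, -3.9]
gripper_width: 0.199
```

Request:
carry_out(
  moves=[
    [[0,0,-1,0,0,0,-1],[0,0,-1,0,0,0,-1],[0,0,-1,0,0,0,-1],[0,0,-1,0,0,0,-1],[0,0,-1,0,0,0,-1],[0,0,-1,0,0,0,-1],[0,0,-1,0,0,0,-1],[0,0,-1,0,0,0,-1]],
  ],
)

```text
time: 22.22
tool_pos: [0.4898, 0.2045, 0.3031]
tool_rot: [0.0, 1.0, -0.011, -0.001]
contact_force: [-0.7, -0.0, -3.4]
gripper_width: 0.199
```

Request:
carry_out(
  moves=[
    [[0,0,-1,0,0,0,-1],[0,0,-0.4,0,0,0,-1],[0,0,0,0,0,0,-1]],
  ],
)

```text
time: 22.47
tool_pos: [0.4899, 0.2046, 0.3031]
tool_rot: [0.0, 0.999, 0.048, -0.001]
contact_force: [0.1, -0.6, -3.5]
gripper_width: 0.197
```

Run:
```python
from h import *
s=state(); print(s["contact_force"].round(2)); go([0.5154,-0.1692,.30],5.3)
```

```text
[ 0.08 -0.63 -3.55]
pos [0.4899 0.2046 0.3031] yaw 5.47 tilt [-0.11 -0.04]
shift total shares [-0.256  9.363  0.083] rows>= 10.0
turn z shares total 0.033
```

Request:
carry_out(
  moves=[
    [[0,0,0,-0.03,0.4,0,-1],[0,0,0,-0.03,0.8,0,-1],[0,0,0,-0.03,0.9,0,-1],[0,0,0,-0.03,0.9,0,-1],[0,0,0,-0.03,0.9,0,-1],[0,0,0,-0.03,0.9,0,-1],[0,0,0,-0.03,0.9,0,-1],[0,0,0,-0.04,0.9,0,-1]],
  ],
)

```text
time: 23.13
tool_pos: [0.5049, -0.0606, 0.3036]
tool_rot: [-0.0, 0.999, 0.047, -0.0]
contact_force: [0.1, -0.6, -4.7]
gripper_width: 0.2
```

Request:
carry_out(
  moves=[
    [[0,0,0,0,0.9,0,-1],[0,0,0,0,0.8,0,-1],[0,0,0,0,0.6,0,-1],[0,0,0,0,0.3,0,-1],[0,0,0,0,0.16,0,-1],[0,0,0.03,0,0,0,-1],[0,0,0,0,0,0,-1],[0,0,0,0,0,0,-1]],
  ],
)

```text
time: 23.8
tool_pos: [0.516, -0.1676, 0.3039]
tool_rot: [-0.0, 0.999, 0.047, -0.0]
contact_force: [-0.1, -0.3, -3.5]
gripper_width: 0.2
```

Run:
```python
from h import *
s=state(); print(s["contact_force"].round(2)); go([0.5154,-0.1692,.1518],5.3)
f,W=wgrab("back1"); f2=grab_frame("side"); cv2.imwrite("pics/back1s.png",cv2.resize(f2["frame"][90:250,280:440,::-1],None,fx=3.5,fy=3.5,interpolation=cv2.INTER_CUBIC))
g=f["frame"].astype(int);P=cloud(f,W); p,R=pose()
m=(g.max(2)<75)&(np.abs(P[...,2]-(p[2]+.0293))<.014)
for v in range(180,280,20):
    us=[u for u in np.where(m[v])[0] if 235<u<325]; a,c=pt(f,us[0]-.5,v,z=p[2]+.0293,W=W),pt(f,us[-1]+.5,v,z=p[2]+.0293,W=W); mid=(a+c)/2; print(v,us[0],us[-1],(R.T@(mid-p)).round(4))
v0=np.where(m[100:300,270:290].any(1))[0][0]; print("end row",v0+100)
```

```text
[-0.07 -0.33 -3.5 ]
pos [ 0.516  -0.1676  0.3039] yaw 5.37 tilt [-0.01  0.04]
shift total shares [-0.019  0.041  3.802] rows>= 4.0
turn z shares total 0.013
180 254 306 [ 0.     -0.0506 -0.0293]
200 254 306 [ 0.     -0.0443 -0.0293]
220 254 306 [ 0.     -0.0378 -0.0293]
240 254 306 [ 0.     -0.0311 -0.0293]
260 255 305 [ 0.     -0.0242 -0.0293]
end row 164
```

View pics/back1.png

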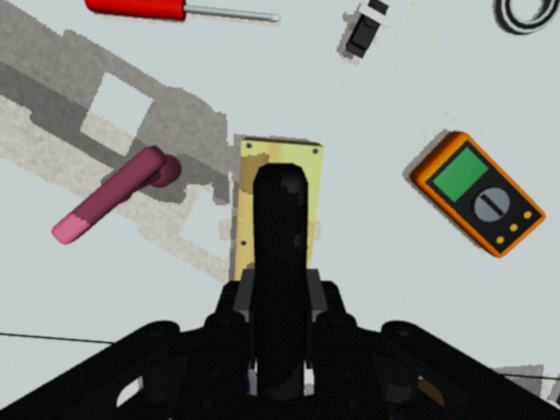

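View pics/back1s.png

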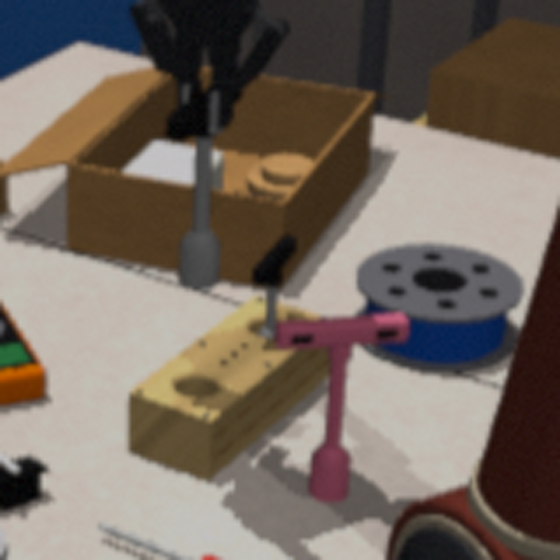

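The grip hasn't changed, and the side view shows the empty hole below the socket. I'll lower it to just above the rack.

Request:
carry_out(
  moves=[
    [[0,0,0,-0.02,0.035,0.2,-1],[0,0,0,0,0,0.4,-1],[0,0,0,0,0,0.5,-1],[0,0,0,0,0,0.5,-1],[0,0,0,0,0,0.4,-1],[0,0,0,0,0,0.25,-1],[0,0,0,0,0,0.1,-1],[0,0,0,0,0,0,-1]],
  ],
)

```text
time: 24.57
tool_pos: [0.5148, -0.1698, 0.2086]
tool_rot: [-0.001, 0.999, 0.046, -0.001]
contact_force: [0.9, -0.6, -2.9]
gripper_width: 0.202
```

Run:
```python
from h import *
s=state(); print(s["contact_force"].round(2),s["ft_torque"].round(3)); go([0.5154,-0.1692,.1518],5.3)
```

```text
[ 0.88 -0.56 -2.91] [0.029 0.022 0.005]
pos [ 0.5148 -0.1698  0.2086] yaw 5.31 tilt [-0.11  0.06]
shift total shares [ 0.019 -0.013  1.42 ] rows>= 2.0
turn z shares total 0.002
```

Mouth at about 0.069. Slowly into the hole.

Request:
carry_out(
  moves=[
    [[0,0,0,0.01,-0.005,0.1,-1],[0,0,0,0,0,0.1,-1],[0,0,0,0,0,0.1,-1],[0,0,0,0,0,0.1,-1],[0,0,0,0,0,0,-1]],
  ],
)

```text
time: 24.98
tool_pos: [0.5153, -0.17, 0.193]
tool_rot: [-0.0, 0.999, 0.046, -0.001]
contact_force: [0.0, 0.1, -3.9]
gripper_width: 0.2
```

Run:
```python
from h import *
s=state(); print(s["contact_force"].round(2),s["ft_torque"].round(3)); go([0.5154,-0.1692,.1518],5.3)
```

```text
[ 0.05  0.05 -3.94] [-0.029 -0.029  0.029]
pos [ 0.5153 -0.17    0.193 ] yaw 5.29 tilt [-0.07  0.03]
shift total shares [ 0.005 -0.018  1.03 ] rows>= 2.0
turn z shares total -0.002
```

The mouth is 9 mm into the hole and free. Going down to 3 mm off the floor.

Request:
carry_out(
  moves=[
    [[0,0,0,0,-0.015,0.15,-1],[0,0,0,0,0,0.2,-1],[0,0,0,0,0,0.2,-1],[0,0,0,0,0,0.2,-1],[0,0,0,0,0,0.14,-1],[0,0,0,0,0,0.06,-1],[0,0,0,0,0,0,-1]],
  ],
)

```text
time: 25.57
tool_pos: [0.5151, -0.1693, 0.1546]
tool_rot: [-0.0, 0.999, 0.046, -0.001]
contact_force: [0.5, -0.4, -4.2]
gripper_width: 0.198
```

Run:
```python
from h import *
s=state(); print(s["contact_force"].round(2),s["ft_torque"].round(3)); go([0.5154,-0.1692,.1518],5.3)
```

```text
[ 0.48 -0.37 -4.18] [0.007 0.015 0.042]
pos [ 0.5151 -0.1693  0.1546] yaw 5.29 tilt [-0.11  0.05]
shift total shares [ 0.009 -0.001  0.07 ] rows>= 1.0
turn z shares total -0.003
```

Request:
carry_out(
  moves=[
    [[0,0,0,0,0,0.04,-1],[0,0,0,0,0,0.04,-1],[0,0,0,0,0,0.01,-1],[0,0,0,0,0,0,-1],[0,0,0,0,0,0,-1]],
  ],
)

```text
time: 25.98
tool_pos: [0.5158, -0.1696, 0.1526]
tool_rot: [0.0, 0.999, 0.046, 0.0]
contact_force: [-0.1, 0.5, -3.4]
gripper_width: 0.201
```

Run:
```python
from h import *
s=state(); print(s["contact_force"].round(2),s["ft_torque"].round(3)); go([0.5154,-0.1692,.1518],5.3)
```

```text
[-0.14  0.47 -3.42] [ 0.014 -0.021  0.024]
pos [ 0.5158 -0.1696  0.1526] yaw 5.29 tilt [ 0.03 -0.01]
shift total shares [-0.01  -0.012  0.02 ] rows>= 1.0
turn z shares total -0.002
```

Request:
carry_out(
  moves=[
    [[0,0,0,0,0,0.025,-1],[0,0,0,0,0,0.02,-1],[0,0,0,0,0,0,-1],[0,0,0,0,0,0,-1]],
  ],
)

```text
time: 26.32
tool_pos: [0.5162, -0.1698, 0.1518]
tool_rot: [0.0, 0.999, 0.046, 0.001]
contact_force: [-2.5, 1.2, 4.1]
gripper_width: 0.202
```

Run:
```python
from h import *
s=state(); print(s["contact_force"].round(2),s["ft_torque"].round(3)); go([0.5154,-0.1692,.1518],5.3)
```

```text
[-2.46  1.16  4.06] [ 0.159  0.371 -0.019]
pos [ 0.5162 -0.1698  0.1518] yaw 5.29 tilt [ 0.08 -0.04]
shift total shares [-0.018 -0.017 -0.001] rows>= 1.0
turn z shares total -0.002
```

It's on the floor of the hole: z = 0.1518, the same as before the lift. I'll ease off the press and open.

Request:
carry_out(
  moves=[
    [[0,0,0,0,0,-0.015,-1],[0,0,0,0,0,0,-1],[0,0,0,0,0,0,-0.3],[0,0,0,0,0,0,0.2],[0,0,0,0,0,0,1],[0,0,0,0,0,0,1],[0,0,0,0,0,0,1],[0,0,0,0,0,0,1]],
  ],
)

```text
time: 26.98
tool_pos: [0.5157, -0.1695, 0.151]
tool_rot: [-0.0, 0.999, 0.046, -0.0]
contact_force: [-1.1, -0.1, -0.2]
gripper_width: 0.999
```

Run:
```python
from h import *
s=state(); print(s["contact_force"].round(2),s["gripper_width"])
f,W=wgrab("rel")
```

```text
[-1.07 -0.07 -0.19] 0.9987204901077658
```

View pics/rel.png

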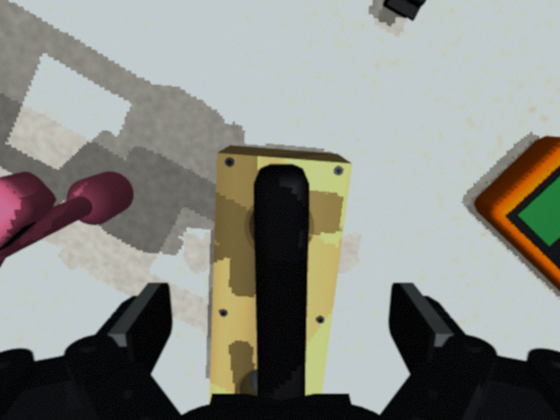

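The wrench stands upright with both fingers clear. Retreating upward. Time allows a last look down the bore.

Request:
carry_out(
  moves=[
    [[0,0,0,0,0,-0.3,1],[0,0,0,0,0,-0.5,1],[0,0,0,0,0,-0.6,1],[0,0,0,0,0,-0.6,1],[0,0,0,0,0,-0.5,1],[0,0,0,0,0,-0.2,1],[0,0,0,0,0,0,1],[0,0,0,0,0,0,1]],
  ],
)

```text
time: 27.7
tool_pos: [0.5157, -0.1695, 0.2592]
tool_rot: [0.0, 0.999, 0.046, 0.0]
contact_force: [0.8, -0.1, -0.7]
gripper_width: 0.998
```

Run:
```python
from h import *
go([0.497,0.134,0.259],5.3)
f=grab_frame("side"); cv2.imwrite("pics/end_side.png",cv2.resize(f["frame"][130:310,180:440,::-1],None,fx=3,fy=3,interpolation=cv2.INTER_CUBIC))
f,W=wgrab("end_w"); g=f["frame"].astype(int); P=cloud(f,W)
m=((g.max(2)<75)&(np.abs(P[...,2]-.175)<.014)); m[:,:240]=0; m[:,330:]=0
cn=max(cv2.findContours(m.astype(np.uint8),0,1)[0],key=cv2.contourArea); q=P[m]; print(q.mean(0),np.percentile(q[:,2],[5,50,95]),cv2.boundingRect(cn))
```

```text
pos [ 0.5157 -0.1695  0.2592] yaw 5.29 tilt [ 0.02 -0.01]
shift total shares [ 2.350e-01 -7.599e+00  2.000e-03] rows>= 8.0
turn z shares total -0.002
[ 0.51561774 -0.16567074  0.1801364 ] [0.17720432 0.1804624  0.18180115] (267, 143, 31, 167)
```

View pics/end_side.png

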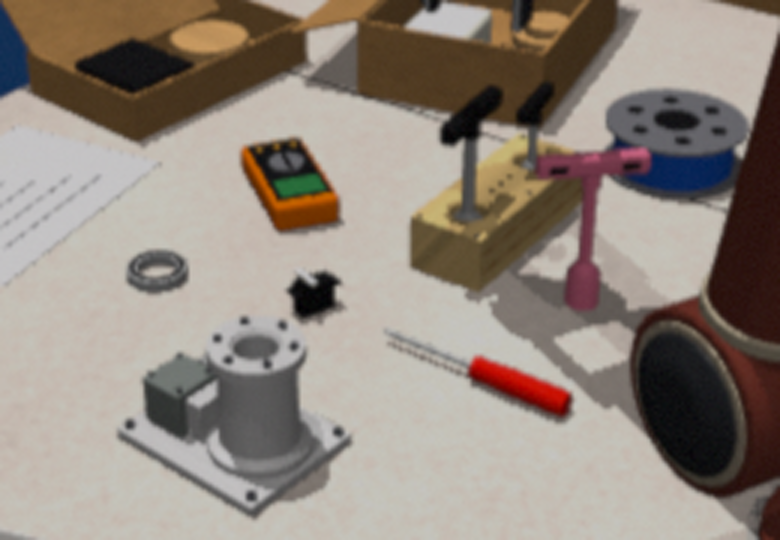

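The side view shows the wrench standing in its hole (handle top at 0.181), the small and pink ones untouched, and the column free. One quick look down the bore to check the nut.

Request:
carry_out(
  moves=[
    [[0,0,0,0.03,-0.5,0,1],[0,0,0,0.03,-0.9,0,1],[0,0,0,0.03,-0.9,0,1],[0,0,0,0.03,-0.9,0,1],[0,0,0,0.03,-0.9,0,1],[0,0,0,0.03,-0.9,0,1],[0,0,0,0.03,-0.9,0,1],[0,0,0,0.02,-0.7,0.2,1]],
  ],
)

```text
time: 28.47
tool_pos: [0.5, 0.0966, 0.2508]
tool_rot: [-0.0, 0.999, 0.047, 0.0]
contact_force: [1.0, 0.2, 0.2]
gripper_width: 1.002
```

Request:
carry_out(
  moves=[
    [[0,0,0,0,-0.5,0.5,1],[0,0,0,0,-0.4,0.6,1],[0,0,0,0,0,0.6,1],[0,0,0,0,0,0.4,1],[0,0,0,0,0,0.2,1],[0,0,0,0,0,0,1],[0,0,0,0,0,0,1],[0,0,0,0,0,0,1]],
  ],
)

```text
time: 29.13
tool_pos: [0.4979, 0.1299, 0.1602]
tool_rot: [-0.0, 0.999, 0.046, 0.001]
contact_force: [-0.1, -0.3, 0.2]
gripper_width: 0.998
```

Run:
```python
from h import *
go([0.497,0.134,0.155],5.3)
f,W=wgrab("bore3"); 
sub=cv2.resize(f["frame"][50:180,215:345],None,fx=4,fy=4,interpolation=cv2.INTER_CUBIC); cv2.imwrite("pics/bore3c.png",cv2.convertScaleAbs(sub[:,:,::-1],alpha=1.3))
```

```text
pos [0.4979 0.1299 0.1602] yaw 5.26 tilt [0.1  0.01]
shift total shares [-0.014 -0.105  0.131] rows>= 1.0
turn z shares total -0.007
```

View pics/bore3c.png

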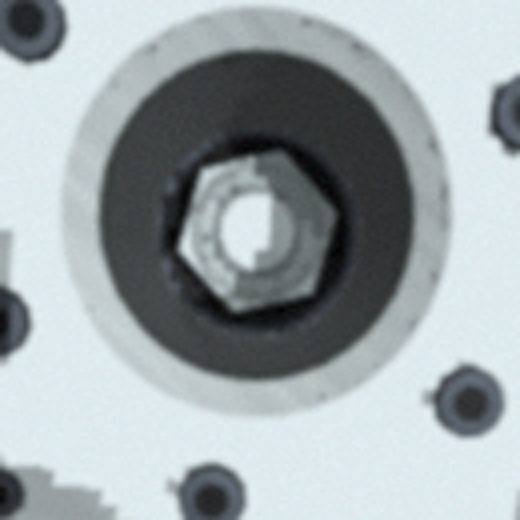

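The nut's corners have moved about 10° clockwise mod 60, so about 70° in total. That puts the start at 0.78 rad if it is seated at 2.0, inside the stated 0.7–1.2. It is still where I left it. I'll raise clear and hand in.

Request:
carry_out(
  moves=[
    [[0,0,0,0,0,-0.4,1],[0,0,0,0,0,-0.6,1],[0,0,0,0,0,-0.6,1],[0,0,0,0,0,-0.3,1],[0,0,0,0,0,0,1],[0,0,0,0,0,0,1]],
  ],
)

```text
time: 29.68
tool_pos: [0.4978, 0.13, 0.2362]
tool_rot: [-0.0, 0.999, 0.046, 0.001]
contact_force: [-0.6, 0.2, -0.9]
gripper_width: 1.001
```

Run:
```python
from h import *
s=state(); print(s["time"],s["joint_vel"].round(3),s["contact_force"].round(2))
print(ticket.job_done())
```

```text
29.6833 [ 0.001  0.023  0.047  0.001 -0.    -0.   ] [-0.64  0.19 -0.87]
the job is handed in; nothing more can be done
None
```

The nut is tight and the bigger wrench is standing in its rack hole again; I handed the job in at 29.7 s.

- **Fitting the socket:** I found the nut's flats with the wrist camera and turned the wrench to match. The socket slid fully home at the expected height, with under 10 N of press.
- **Tightening:** The nut ran at about 0.2–0.25 N m, seated, and held a steady 0.60 N m. The highest reading was 0.63 N m. I then unwound the wrench within the socket's play, with no loosening torque seen, and lifted it out.
- **Final checks:**
    - The wrench is upright on the rack floor, with its handle top at 0.181 m, the same as at the start.
    - The nut had turned about 70° clockwise. That implies a start near 0.78 rad, inside the stated 0.7–1.2.
    - Everything else looked undisturbed, and the gripper was touching nothing.
- **Disagreements:**
    - The top camera put the wrench handle about 5 mm off from the wrist camera; I used the wrist camera, and the grip came out centred.
    - Torque rose more slowly with turn than the 6 N m/rad spring alone predicts. I put this down to give in the grip and arm. Wrist torque was my only reading of it, since I couldn't see the shaft twist directly.

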